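Set the ice crusher to coarse and load it with the scoop

ROBOT

A 7-joint arm with a two-finger parallel gripper is mounted at the origin on the work surface. World frame = base frame: x ahead of the robot, y to its left, z up, the work surface at z = 0. Lengths are in m, angles in rad, forces in N, time in s.
With the tool pointing down it reaches from about 0.425 to 0.925 m from the base axis. Payload 6.8 kg.
Tool frame: the origin (TCP) lies at the centre of the arm's flange, where the gripper is bolted on; the fingertips stand 173 mm ahead of it and the grasp point (between the pads) lies 155 mm ahead of it (r.hold_point_z is the distance from the TCP to the grasp point, in m); z points along the fingers, x is the direction in which the jaws open and shut, and the axes are right-handed (so a half turn about z gives the same grasp; the last joint's range is limited). The gripper opens to 85 mm and grips with 20 to 120 N. Pads are 22 mm wide; open, the fingers measure 114 mm over their backs; the gripper's body (76 mm by 85 mm) begins 54 mm behind the grasp point. The pads swing forward as they close: fully open they stand 13 mm farther back than shut.
Start: joints at [1.009, 0.477, 0.022, 1.555, -0.011, 1.109, -0.083], TCP at [0.296, -0.607, 0.405] pointing down, gripper open.
Joint ranges: [-2.96, 2.96], [-0.34, 2.1], [-1.41, 1.46], [0.24, 2.44], [-1.37, 4.51], [0.17, 1.92], [-2.96, 2.96]. Speed limits (rad/s): [2.39, 2.39, 3.14, 3.14, 3.14, 3.14, 3.14].

INTERFACE

Orientations are given as a rotation vector (axis times angle).
In Python, from bench import r gives the robot as it stands.
- The arm moves only by the tool apply_moves, never from a script. Its arguments are lists of equal length, an entry for each row: "dp": the shift along the tool's x, y, z scaled (see below), a list of three; "twist": the turn, a rotation vector about the tool's x, y, z scaled (see below), a list of three; "jaw": the closure in counts, from 0 (fully open) to 255 (shut). In form: {"dp": [[x, y, z], ...], "twist": [[rx, ry, rz], ...], "jaw": [jaw, ...]}. A call has 1 to 20 rows; each row shifts and turns the pose as measured when the row begins, along the tool's axes as they then stand; what a row does not reach is not made up. The controller multiplies each number of a shift by 12 cm and each number of a turn by 120 degrees. A row lasts 1/10 s, in which the tool goes at most 50 mm and 8.59 degrees, less where a joint would pass 70% of its speed; a pose out of reach is approached as far as the arm can. A call with a number of a shift or a turn outside -1 to 1 is refused whole. A call with a gripper value outside its range is refused whole. The fingers move at their own pace and stop on an object; "grip_force" is the grip in N (left out, the last holds). Time passes only in rows, so rows that do not move let the fingers close. It gives the time, the measured TCP pose, the force and the opening at its end, in the units of the state.
- r.get_obs(): the state, without advancing time (a new reading comes with each control period).
- r.grab_frame(name): name is "scene" or "top" or "wrist"; returns a dict with "color" (420x560x3 uint8, red, green, blue), "z_map" (420x560 float32, m along the optical axis (not along the pixel's ray), 0 where there is no reading), "intrinsics" (3x3 intrinsics, pixels), "R" (3x3) and "t" (3): a world point X has camera coordinates R X + t; the wrist camera has in their place "hand_eye" (4x4, takes a point from camera to tool coordinates, whose origin is the TCP and whose axes are the tool frame's). Camera axes: x right, y down, z forward; pixel columns grow to the right and rows downward; lengths in m; the calibration is good to about 2 mm. A picture is of the moment at which its call begins: read the wrist's pose just before it.
- r.hand_in(): hands the job in, once; it reports no verdict.
The state is a dict: "clock": time; "joints": joint angles; "qvel": joint speeds; "tau": joint torques, N m; "tcp_pos": TCP position; "orientation": TCP orientation; "contact_force": force on the tool from outside, world axes, zero at the start; "moment": the same for the moment, N m; "grip_width": finger opening in m.
Only numpy, scipy, OpenCV 4.12 (cv2) and the standard library are available. Lean on these libraries where they do the work, as an engineer would, in place of code of your own. Each camera call takes 0.05 s, during which the arm holds its last target.

TASK

Get the ice crusher ready for a glass of coarse ice: first slide its red size selector all the way to the coarse stop (the end with the big squares), then use the scoop to load at least three pieces of ice from the blue bin into the hopper on top. Touch the ice only with the scoop, not the fingers, and leave the lunchbox, mould, tongs, glasses and bottle where they stand. At the end the selector is still at coarse, all the ice is either in the hopper or in the bin, and the scoop lies level on its white rest.

Things in the scene. Friction and masses are not known exactly. Their poses are not given: they have to be found in the camera images.
- crusher: White ice crusher, fixed, on one half of the cart, the ice bin on the other; 180 (x) by 148 (y) mm, 205 high. Origin: its foot's centre; x to its rear, z up; front (-x) faces the cart's right side (-y). The console slopes from x = -90, z = 70 up to x = -5, z = 125 mm (33 deg from level). The hopper's front rim (x = -28, z = 205) stands over it, so a gripper pointing straight down there hits it.
- hopper (a point): Centre of the clear hopper's open mouth, at x = 32, y = 0, z = 205 mm in the crusher's frame. The mouth is 114 mm (crusher x) by 130 mm (crusher y) inside, walls 3 mm; it tapers to a closed floor 60 by 76 mm, 65 mm below the rim.
- selector (a joint): Size selector: travel in m along the crusher's +y, across the console. 0 = fine stop (nine small blue squares), 0.060 = coarse stop (two big blue squares; the left end for someone facing the console). Starts anywhere from 0 to 0.03, rubs with about 2 N and stays where it is left.
- selector_grip (a point): Point to grip, inside the red selector grip, 22 mm out from the console. The grip is 14 mm wide (along the travel), 26 mm up the slope and stands 28 mm out of the console. Site axes: x up the slope, y along the travel to coarse, z out along the console's normal, which leans 33 deg from vertical to the front. Nothing stands beside the grip.
- bin: Blue open ice bin, fixed. Origin: centre of its underside; x along its length (roughly across the cart), y across, z up. Inner floor 190 (x) by 100 (y) mm, 4 mm above the cart; side walls upright; both ends lean outward 10 deg from vertical, so the mouth is 210 by 100 mm at the rim, 60 mm above the cart. Walls 3 mm; both ends alike.
- ice1: A piece of bullet ice: round-ended rod 26 mm in diameter, 34 mm long (along its own y), 13 g; origin at its centre. Wet and slippery: it slides off the scoop when that slopes more than about 10 deg. All start in one layer in the bin, more towards its +x end: about 55 mm of floor is bare at the other end.
- ice2: A piece of bullet ice: round-ended rod 26 mm in diameter, 34 mm long (along its own y), 13 g; origin at its centre. Wet and slippery: it slides off the scoop when that slopes more than about 10 deg. All start in one layer in the bin, more towards its +x end: about 55 mm of floor is bare at the other end.
- ice3: A piece of bullet ice: round-ended rod 26 mm in diameter, 34 mm long (along its own y), 13 g; origin at its centre. Wet and slippery: it slides off the scoop when that slopes more than about 10 deg. All start in one layer in the bin, more towards its +x end: about 55 mm of floor is bare at the other end.
- ice4: A piece of bullet ice: round-ended rod 26 mm in diameter, 34 mm long (along its own y), 13 g; origin at its centre. Wet and slippery: it slides off the scoop when that slopes more than about 10 deg. All start in one layer in the bin, more towards its +x end: about 55 mm of floor is bare at the other end.
- ice5: A piece of bullet ice: round-ended rod 26 mm in diameter, 34 mm long (along its own y), 13 g; origin at its centre. Wet and slippery: it slides off the scoop when that slopes more than about 10 deg. All start in one layer in the bin, more towards its +x end: about 55 mm of floor is bare at the other end.
- ice6: A piece of bullet ice: round-ended rod 26 mm in diameter, 34 mm long (along its own y), 13 g; origin at its centre. Wet and slippery: it slides off the scoop when that slopes more than about 10 deg. All start in one layer in the bin, more towards its +x end: about 55 mm of floor is bare at the other end.
- scoop: Aluminium ice scoop, about 160 g, level on its rest. Origin: underside of the bowl; x forward to the lip, y across, z up. Bowl: flat bottom 3 mm thick from x = -50 (back wall) to the thin lip at x = 60, 81 mm wide outside; side walls 38 mm high at the back, falling to 6 at x = 50. Black handle, flat upright sides, 24 wide, 16 thick, from x = -51, z = 30 to x = -145, z = 74 mm.
- scoop_grip (a point): Middle of the scoop's handle, at x = -98, z = 52 mm in the scoop's frame; axes as the scoop's. Gripping across y suits a gripper from above.
- scoop_lip (a point): Middle of the scoop's lip, at x = 60, z = 0 mm in the scoop's frame.
- rest: White ceramic scoop rest, fixed, 150 mm (x) by 112 mm (y), top 6 mm above the cart, with a rim 3 mm higher along both sides and the front. Origin: centre of its underside; x points the way the scoop's lip points as it lies there, z up.
- tumbler: Bystander: empty glass tumbler, 72 mm across, 110 high; origin at its foot. It or the straw holder stands beyond the bin or the crusher on each side.
- straw_holder: Bystander: green glass holder 60 mm across, 120 high, with a steel straw up to 217 mm; origin at its foot.
- lunchbox: Bystander: red plastic lunchbox 136 by 198 mm, 63 high, at the front right, beside the scoop; origin at its underside.
- mould: Bystander: orange sandwich mould 138 by 112 mm, 34 high, at one front side; origin at its underside.
- tongs: Bystander: steel serving tongs 235 by 50 mm, 26 high, at the other front side, along x; origin at the underside.
- syrup: Bystander: amber syrup bottle 56 mm across, 170 high, behind the bin and the crusher; origin at its foot.

How it is judged:
On the way, in this order (a step that is already met when the one before it is completed fails the run):
1. the size selector is at its coarse stop (over 58 of 60 mm) (value of joint selector above 0.058 m), for 0.2 s.
2. at least three pieces of ice are in the hopper ((((horizontal distance between ice1 and hopper below 0.085 m and height (world z) of ice1 between 0.145 and 0.205 m) and (horizontal distance between ice2 and hopper below 0.085 m and height (world z) of ice2 between 0.145 and 0.205 m) and (horizontal distance between ice3 and hopper below 0.085 m and height (world z) of ice3 between 0.145 and 0.205 m)) or ((horizontal distance between ice1 and hopper below 0.085 m and height (world z) of ice1 between 0.145 and 0.205 m) and (horizontal distance between ice2 and hopper below 0.085 m and height (world z) of ice2 between 0.145 and 0.205 m) and (horizontal distance between ice4 and hopper below 0.085 m and height (world z) of ice4 between 0.145 and 0.205 m)) or ((horizontal distance between ice1 and hopper below 0.085 m and height (world z) of ice1 between 0.145 and 0.205 m) and (horizontal distance between ice2 and hopper below 0.085 m and height (world z) of ice2 between 0.145 and 0.205 m) and (horizontal distance between ice5 and hopper below 0.085 m and height (world z) of ice5 between 0.145 and 0.205 m)) or ((horizontal distance between ice1 and hopper below 0.085 m and height (world z) of ice1 between 0.145 and 0.205 m) and (horizontal distance between ice2 and hopper below 0.085 m and height (world z) of ice2 between 0.145 and 0.205 m) and (horizontal distance between ice6 and hopper below 0.085 m and height (world z) of ice6 between 0.145 and 0.205 m)) or ((horizontal distance between ice1 and hopper below 0.085 m and height (world z) of ice1 between 0.145 and 0.205 m) and (horizontal distance between ice3 and hopper below 0.085 m and height (world z) of ice3 between 0.145 and 0.205 m) and (horizontal distance between ice4 and hopper below 0.085 m and height (world z) of ice4 between 0.145 and 0.205 m)) or ((horizontal distance between ice1 and hopper below 0.085 m and height (world z) of ice1 between 0.145 and 0.205 m) and (horizontal distance between ice3 and hopper below 0.085 m and height (world z) of ice3 between 0.145 and 0.205 m) and (horizontal distance between ice5 and hopper below 0.085 m and height (world z) of ice5 between 0.145 and 0.205 m)) or ((horizontal distance between ice1 and hopper below 0.085 m and height (world z) of ice1 between 0.145 and 0.205 m) and (horizontal distance between ice3 and hopper below 0.085 m and height (world z) of ice3 between 0.145 and 0.205 m) and (horizontal distance between ice6 and hopper below 0.085 m and height (world z) of ice6 between 0.145 and 0.205 m)) or ((horizontal distance between ice1 and hopper below 0.085 m and height (world z) of ice1 between 0.145 and 0.205 m) and (horizontal distance between ice4 and hopper below 0.085 m and height (world z) of ice4 between 0.145 and 0.205 m) and (horizontal distance between ice5 and hopper below 0.085 m and height (world z) of ice5 between 0.145 and 0.205 m)) or ((horizontal distance between ice1 and hopper below 0.085 m and height (world z) of ice1 between 0.145 and 0.205 m) and (horizontal distance between ice4 and hopper below 0.085 m and height (world z) of ice4 between 0.145 and 0.205 m) and (horizontal distance between ice6 and hopper below 0.085 m and height (world z) of ice6 between 0.145 and 0.205 m)) or ((horizontal distance between ice1 and hopper below 0.085 m and height (world z) of ice1 between 0.145 and 0.205 m) and (horizontal distance between ice5 and hopper below 0.085 m and height (world z) of ice5 between 0.145 and 0.205 m) and (horizontal distance between ice6 and hopper below 0.085 m and height (world z) of ice6 between 0.145 and 0.205 m)) or ((horizontal distance between ice2 and hopper below 0.085 m and height (world z) of ice2 between 0.145 and 0.205 m) and (horizontal distance between ice3 and hopper below 0.085 m and height (world z) of ice3 between 0.145 and 0.205 m) and (horizontal distance between ice4 and hopper below 0.085 m and height (world z) of ice4 between 0.145 and 0.205 m)) or ((horizontal distance between ice2 and hopper below 0.085 m and height (world z) of ice2 between 0.145 and 0.205 m) and (horizontal distance between ice3 and hopper below 0.085 m and height (world z) of ice3 between 0.145 and 0.205 m) and (horizontal distance between ice5 and hopper below 0.085 m and height (world z) of ice5 between 0.145 and 0.205 m)) or ((horizontal distance between ice2 and hopper below 0.085 m and height (world z) of ice2 between 0.145 and 0.205 m) and (horizontal distance between ice3 and hopper below 0.085 m and height (world z) of ice3 between 0.145 and 0.205 m) and (horizontal distance between ice6 and hopper below 0.085 m and height (world z) of ice6 between 0.145 and 0.205 m)) or ((horizontal distance between ice2 and hopper below 0.085 m and height (world z) of ice2 between 0.145 and 0.205 m) and (horizontal distance between ice4 and hopper below 0.085 m and height (world z) of ice4 between 0.145 and 0.205 m) and (horizontal distance between ice5 and hopper below 0.085 m and height (world z) of ice5 between 0.145 and 0.205 m)) or ((horizontal distance between ice2 and hopper below 0.085 m and height (world z) of ice2 between 0.145 and 0.205 m) and (horizontal distance between ice4 and hopper below 0.085 m and height (world z) of ice4 between 0.145 and 0.205 m) and (horizontal distance between ice6 and hopper below 0.085 m and height (world z) of ice6 between 0.145 and 0.205 m)) or ((horizontal distance between ice2 and hopper below 0.085 m and height (world z) of ice2 between 0.145 and 0.205 m) and (horizontal distance between ice5 and hopper below 0.085 m and height (world z) of ice5 between 0.145 and 0.205 m) and (horizontal distance between ice6 and hopper below 0.085 m and height (world z) of ice6 between 0.145 and 0.205 m)) or ((horizontal distance between ice3 and hopper below 0.085 m and height (world z) of ice3 between 0.145 and 0.205 m) and (horizontal distance between ice4 and hopper below 0.085 m and height (world z) of ice4 between 0.145 and 0.205 m) and (horizontal distance between ice5 and hopper below 0.085 m and height (world z) of ice5 between 0.145 and 0.205 m)) or ((horizontal distance between ice3 and hopper below 0.085 m and height (world z) of ice3 between 0.145 and 0.205 m) and (horizontal distance between ice4 and hopper below 0.085 m and height (world z) of ice4 between 0.145 and 0.205 m) and (horizontal distance between ice6 and hopper below 0.085 m and height (world z) of ice6 between 0.145 and 0.205 m)) or ((horizontal distance between ice3 and hopper below 0.085 m and height (world z) of ice3 between 0.145 and 0.205 m) and (horizontal distance between ice5 and hopper below 0.085 m and height (world z) of ice5 between 0.145 and 0.205 m) and (horizontal distance between ice6 and hopper below 0.085 m and height (world z) of ice6 between 0.145 and 0.205 m)) or ((horizontal distance between ice4 and hopper below 0.085 m and height (world z) of ice4 between 0.145 and 0.205 m) and (horizontal distance between ice5 and hopper below 0.085 m and height (world z) of ice5 between 0.145 and 0.205 m) and (horizontal distance between ice6 and hopper below 0.085 m and height (world z) of ice6 between 0.145 and 0.205 m)))), for 0.2 s.
At the end, for the whole second after the job is handed in: Selector over 0.058 m (coarse stop 0.060); at least three pieces of ice in the hopper, below its rim, every other piece in hopper or bin; scoop still and level (0.15 rad) on its rest, its origin within 45 mm of the rest's centre seen from above (value of joint selector above 0.058 m and (((horizontal distance between ice1 and hopper below 0.085 m and height (world z) of ice1 between 0.145 and 0.205 m) and (horizontal distance between ice2 and hopper below 0.085 m and height (world z) of ice2 between 0.145 and 0.205 m) and (horizontal distance between ice3 and hopper below 0.085 m and height (world z) of ice3 between 0.145 and 0.205 m)) or ((horizontal distance between ice1 and hopper below 0.085 m and height (world z) of ice1 between 0.145 and 0.205 m) and (horizontal distance between ice2 and hopper below 0.085 m and height (world z) of ice2 between 0.145 and 0.205 m) and (horizontal distance between ice4 and hopper below 0.085 m and height (world z) of ice4 between 0.145 and 0.205 m)) or ((horizontal distance between ice1 and hopper below 0.085 m and height (world z) of ice1 between 0.145 and 0.205 m) and (horizontal distance between ice2 and hopper below 0.085 m and height (world z) of ice2 between 0.145 and 0.205 m) and (horizontal distance between ice5 and hopper below 0.085 m and height (world z) of ice5 between 0.145 and 0.205 m)) or ((horizontal distance between ice1 and hopper below 0.085 m and height (world z) of ice1 between 0.145 and 0.205 m) and (horizontal distance between ice2 and hopper below 0.085 m and height (world z) of ice2 between 0.145 and 0.205 m) and (horizontal distance between ice6 and hopper below 0.085 m and height (world z) of ice6 between 0.145 and 0.205 m)) or ((horizontal distance between ice1 and hopper below 0.085 m and height (world z) of ice1 between 0.145 and 0.205 m) and (horizontal distance between ice3 and hopper below 0.085 m and height (world z) of ice3 between 0.145 and 0.205 m) and (horizontal distance between ice4 and hopper below 0.085 m and height (world z) of ice4 between 0.145 and 0.205 m)) or ((horizontal distance between ice1 and hopper below 0.085 m and height (world z) of ice1 between 0.145 and 0.205 m) and (horizontal distance between ice3 and hopper below 0.085 m and height (world z) of ice3 between 0.145 and 0.205 m) and (horizontal distance between ice5 and hopper below 0.085 m and height (world z) of ice5 between 0.145 and 0.205 m)) or ((horizontal distance between ice1 and hopper below 0.085 m and height (world z) of ice1 between 0.145 and 0.205 m) and (horizontal distance between ice3 and hopper below 0.085 m and height (world z) of ice3 between 0.145 and 0.205 m) and (horizontal distance between ice6 and hopper below 0.085 m and height (world z) of ice6 between 0.145 and 0.205 m)) or ((horizontal distance between ice1 and hopper below 0.085 m and height (world z) of ice1 between 0.145 and 0.205 m) and (horizontal distance between ice4 and hopper below 0.085 m and height (world z) of ice4 between 0.145 and 0.205 m) and (horizontal distance between ice5 and hopper below 0.085 m and height (world z) of ice5 between 0.145 and 0.205 m)) or ((horizontal distance between ice1 and hopper below 0.085 m and height (world z) of ice1 between 0.145 and 0.205 m) and (horizontal distance between ice4 and hopper below 0.085 m and height (world z) of ice4 between 0.145 and 0.205 m) and (horizontal distance between ice6 and hopper below 0.085 m and height (world z) of ice6 between 0.145 and 0.205 m)) or ((horizontal distance between ice1 and hopper below 0.085 m and height (world z) of ice1 between 0.145 and 0.205 m) and (horizontal distance between ice5 and hopper below 0.085 m and height (world z) of ice5 between 0.145 and 0.205 m) and (horizontal distance between ice6 and hopper below 0.085 m and height (world z) of ice6 between 0.145 and 0.205 m)) or ((horizontal distance between ice2 and hopper below 0.085 m and height (world z) of ice2 between 0.145 and 0.205 m) and (horizontal distance between ice3 and hopper below 0.085 m and height (world z) of ice3 between 0.145 and 0.205 m) and (horizontal distance between ice4 and hopper below 0.085 m and height (world z) of ice4 between 0.145 and 0.205 m)) or ((horizontal distance between ice2 and hopper below 0.085 m and height (world z) of ice2 between 0.145 and 0.205 m) and (horizontal distance between ice3 and hopper below 0.085 m and height (world z) of ice3 between 0.145 and 0.205 m) and (horizontal distance between ice5 and hopper below 0.085 m and height (world z) of ice5 between 0.145 and 0.205 m)) or ((horizontal distance between ice2 and hopper below 0.085 m and height (world z) of ice2 between 0.145 and 0.205 m) and (horizontal distance between ice3 and hopper below 0.085 m and height (world z) of ice3 between 0.145 and 0.205 m) and (horizontal distance between ice6 and hopper below 0.085 m and height (world z) of ice6 between 0.145 and 0.205 m)) or ((horizontal distance between ice2 and hopper below 0.085 m and height (world z) of ice2 between 0.145 and 0.205 m) and (horizontal distance between ice4 and hopper below 0.085 m and height (world z) of ice4 between 0.145 and 0.205 m) and (horizontal distance between ice5 and hopper below 0.085 m and height (world z) of ice5 between 0.145 and 0.205 m)) or ((horizontal distance between ice2 and hopper below 0.085 m and height (world z) of ice2 between 0.145 and 0.205 m) and (horizontal distance between ice4 and hopper below 0.085 m and height (world z) of ice4 between 0.145 and 0.205 m) and (horizontal distance between ice6 and hopper below 0.085 m and height (world z) of ice6 between 0.145 and 0.205 m)) or ((horizontal distance between ice2 and hopper below 0.085 m and height (world z) of ice2 between 0.145 and 0.205 m) and (horizontal distance between ice5 and hopper below 0.085 m and height (world z) of ice5 between 0.145 and 0.205 m) and (horizontal distance between ice6 and hopper below 0.085 m and height (world z) of ice6 between 0.145 and 0.205 m)) or ((horizontal distance between ice3 and hopper below 0.085 m and height (world z) of ice3 between 0.145 and 0.205 m) and (horizontal distance between ice4 and hopper below 0.085 m and height (world z) of ice4 between 0.145 and 0.205 m) and (horizontal distance between ice5 and hopper below 0.085 m and height (world z) of ice5 between 0.145 and 0.205 m)) or ((horizontal distance between ice3 and hopper below 0.085 m and height (world z) of ice3 between 0.145 and 0.205 m) and (horizontal distance between ice4 and hopper below 0.085 m and height (world z) of ice4 between 0.145 and 0.205 m) and (horizontal distance between ice6 and hopper below 0.085 m and height (world z) of ice6 between 0.145 and 0.205 m)) or ((horizontal distance between ice3 and hopper below 0.085 m and height (world z) of ice3 between 0.145 and 0.205 m) and (horizontal distance between ice5 and hopper below 0.085 m and height (world z) of ice5 between 0.145 and 0.205 m) and (horizontal distance between ice6 and hopper below 0.085 m and height (world z) of ice6 between 0.145 and 0.205 m)) or ((horizontal distance between ice4 and hopper below 0.085 m and height (world z) of ice4 between 0.145 and 0.205 m) and (horizontal distance between ice5 and hopper below 0.085 m and height (world z) of ice5 between 0.145 and 0.205 m) and (horizontal distance between ice6 and hopper below 0.085 m and height (world z) of ice6 between 0.145 and 0.205 m))) and ((horizontal distance between ice1 and hopper below 0.085 m and height (world z) of ice1 between 0.145 and 0.205 m) or (x of ice1 in the frame of bin between -0.11 and 0.11 m and y of ice1 in the frame of bin between -0.052 and 0.052 m and height (world z) of ice1 below 0.08 m)) and ((horizontal distance between ice2 and hopper below 0.085 m and height (world z) of ice2 between 0.145 and 0.205 m) or (x of ice2 in the frame of bin between -0.11 and 0.11 m and y of ice2 in the frame of bin between -0.052 and 0.052 m and height (world z) of ice2 below 0.08 m)) and ((horizontal distance between ice3 and hopper below 0.085 m and height (world z) of ice3 between 0.145 and 0.205 m) or (x of ice3 in the frame of bin between -0.11 and 0.11 m and y of ice3 in the frame of bin between -0.052 and 0.052 m and height (world z) of ice3 below 0.08 m)) and ((horizontal distance between ice4 and hopper below 0.085 m and height (world z) of ice4 between 0.145 and 0.205 m) or (x of ice4 in the frame of bin between -0.11 and 0.11 m and y of ice4 in the frame of bin between -0.052 and 0.052 m and height (world z) of ice4 below 0.08 m)) and ((horizontal distance between ice5 and hopper below 0.085 m and height (world z) of ice5 between 0.145 and 0.205 m) or (x of ice5 in the frame of bin between -0.11 and 0.11 m and y of ice5 in the frame of bin between -0.052 and 0.052 m and height (world z) of ice5 below 0.08 m)) and ((horizontal distance between ice6 and hopper below 0.085 m and height (world z) of ice6 between 0.145 and 0.205 m) or (x of ice6 in the frame of bin between -0.11 and 0.11 m and y of ice6 in the frame of bin between -0.052 and 0.052 m and height (world z) of ice6 below 0.08 m)) and horizontal distance between scoop and rest below 0.045 m and height (world z) of scoop between 0.003 and 0.02 m and angle between scoop's own z axis and vertical below 0.15 rad and linear speed of scoop below 0.02 m/s); the robot touches nothing.
It fails at once if the fingers touch the ice (over 0.5 N) (contact force between the fingers and ice1 above 0.5 N or contact force between the fingers and ice2 above 0.5 N or contact force between the fingers and ice3 above 0.5 N or contact force between the fingers and ice4 above 0.5 N or contact force between the fingers and ice5 above 0.5 N or contact force between the fingers and ice6 above 0.5 N).
It fails at once if a bystander is shifted by more than 30 mm or tipped by more than 0.35 rad (distance of any of tumbler, straw_holder, lunchbox, mould, tongs, syrup from where it was at the start of the episode above 0.03 m or angle between any of tumbler, straw_holder, lunchbox, mould, tongs, syrup's own z axis and vertical above 0.35 rad).
It also fails if it takes over 72 s, if anything falls off the work surface, if the arm or the gripper's body presses on something with over 40 N, if the wrist force passes 120 N, or if a joint passes its speed limit or range.

## Working session

There is one attempt and no reset: what is moved stays moved. The work goes in short steps, Python scripts to look and compute and a tool call to move; the robot and the scene stay as the last step left them, time stands still between calls to the robot, and variables do not carry over. Pictures are saved under pics/ and viewed, and the job is handed in when it is done.

Besides the shell and the picture viewer there is one more tool, called after ">>>" as name(argument=value, ...) on one line, values as JSON. apply_moves: Moves the arm, as the interface text tells. Shifts and turns lie within -1 to 1; 1 stands for 12 cm of shift or 120 degrees of turn. Its arguments: {"type":"object","properties":{"dp":{"type":"array"},"twist":{"type":"array"},"jaw":{"type":"array"},"grip_force":{"type":"number"}},"required":["dp","twist","jaw"]}

```bash
ls; mkdir -p pics; cat > h.py <<'E'
import numpy as np, cv2, pickle
from bench import r
from scipy.spatial.transform import Rotation as Rn
def snap(name,tag):
    o=r.get_obs(); f=r.grab_frame(name)
    f['obs']=o
    pickle.dump(f,open(f'{tag}.pkl','wb'))
    cv2.imwrite(f'pics/{tag}.png',f['color'][:,:,::-1])
    return f
def cam(f):
    # return camera center C and rotation cam->world
    if 'R' in f and f.get('R') is not None:
        return -f['R'].T@f['t'], f['R'].T
    o=f['obs']; Rt=Rn.from_rotvec(o['orientation']).as_matrix(); H=f['hand_eye']
    return Rt@H[:3,3]+np.array(o['tcp_pos']), Rt@H[:3,:3]
def ray(f,u,v):
    C,R=cam(f); K=f['intrinsics']
    d=R@np.array([(u-K[0,2])/K[0,0],(v-K[1,2])/K[1,1],1]); return C,d
def plane(f,u,v,z):
    C,d=ray(f,u,v); return C+d*(z-C[2])/d[2]
def pt(f,u,v):
    C,d=ray(f,u,v); return C+d*f['z_map'][int(v),int(u)]
def proj(f,X):
    C,R=cam(f); K=f['intrinsics']; p=K@(R.T@(np.array(X)-C)); return p[:2]/p[2]
def tri(fs,uvs):
    A=np.zeros((3,3));b=np.zeros(3)
    for f,(u,v) in zip(fs,uvs):
        C,d=ray(f,u,v); d=d/np.linalg.norm(d); P=np.eye(3)-np.outer(d,d); A+=P;b+=P@C
    return np.linalg.solve(A,b)
def world(f):
    K=f['intrinsics'];C,R=cam(f);z=f['z_map']
    v,u=np.mgrid[:z.shape[0],:z.shape[1]]
    c=np.stack([(u-K[0,2])/K[0,0]*z,(v-K[1,2])/K[1,1]*z,z],-1)
    return c@R.T+C
def load(t): return pickle.load(open(t+'.pkl','rb'))
E
python3 - <<'E'
from h import *
for n in ['scene','top','wrist']:
    f=snap(n,n+'0'); print(n,cam(f)[0].round(3),(f['z_map']>0).mean())
print(r.get_obs())
E
```

```text
pics
scene [ 1.047 -0.72   0.675] 0.9961989795918368
top [0.355 0.008 1.242] 0.9959481292517007
wrist [ 0.368 -0.571  0.374] 0.9957397959183674
{'clock': 0.15, 'joints': array([ 1.00889258,  0.47766029,  0.02235231,  1.55621192, -0.01148603,
        1.10929519, -0.08311942]), 'qvel': array([-0.00074259, -0.00286159, -0.00040169, -0.00361327,  0.00117322,
       -0.00022543,  0.00042234]), 'tau': array([ 2.93381585e-03, -5.96928692e+01,  1.61009867e+00, -2.81489736e+01,
        1.26262230e-02,  6.62835009e-03,  3.92647144e-05]), 'tcp_pos': array([ 0.29582808, -0.60649377,  0.40392066]), 'orientation': array([-2.66367290e+00,  1.66441451e+00,  2.01806629e-03]), 'contact_force': array([ 0.20041168, -0.26822234,  0.32480818]), 'moment': array([ 0.00620636, -0.00791288, -0.00220774]), 'grip_width': 0.08563254784383385}
```

View pics/scene0.png

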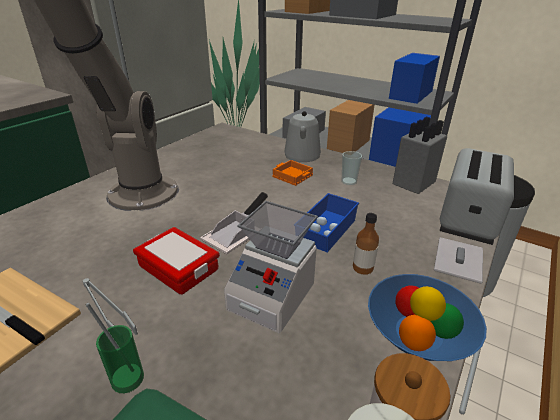

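View pics/top0.png

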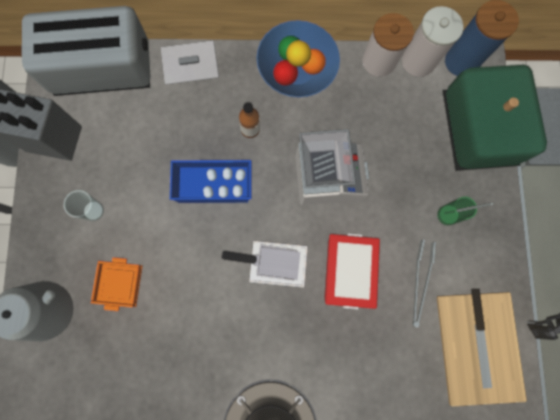

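View pics/wrist0.png

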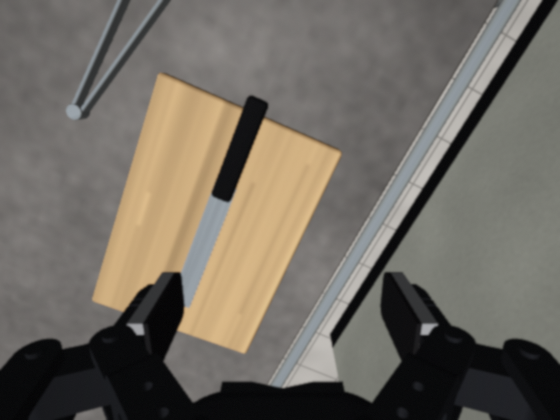

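The scene view shows the crusher at (270,270), the bin at (330,220) and the scoop at (240,225). In the top view the bin is at (210,182) with its bare end at left (+y). The scoop is at (275,262), lip pointing to -y, and the crusher is at (330,165), facing -y. Next: rough positions.

```bash
python3 - <<'E'
from h import *
np.set_printoptions(precision=4,suppress=True)
t=load('top0'); W=world(t); c=cv2.cvtColor(t['color'],cv2.COLOR_RGB2HSV)
print(t['intrinsics'][0,0]); print(load('wrist0')['hand_eye'])
H,S,V=[c[...,i].astype(int) for i in range(3)]
def box(m,n):
    k=cv2.connectedComponentsWithStats(m.astype(np.uint8))
    for i in np.argsort(-k[2][1:,4])[:3]+1:
        mm=k[1]==i; P=W[mm]; print(n,k[2][i],P.mean(0),cv2.minAreaRect((P[:,:2]*1000).astype(np.float32)), np.percentile(P[:,2],[2,50,98]))
sub=np.zeros(H.shape,bool); sub[130:310,80:400]=1
box(sub&(abs(H-115)<12)&(S>150)&(V>60),'blue')
box(sub&((H<6)|(H>174))&(S>150),'red')
box(sub&(S<40)&(V>205),'white')
box(sub&(V<50),'black')
for uv in [(308,195),(369,192),(362,172),(300,150),(325,155),(310,134),(350,134),(275,262),(240,257)]:
    print(uv,pt(t,*uv))
E
```

```text
447.65271650768716
[[ 1.      0.0001 -0.0006  0.0001]
 [ 0.0001  0.9503  0.3115 -0.0803]
 [ 0.0006 -0.3115  0.9503  0.03  ]
 [ 0.      0.      0.      1.    ]]
blue [ 171  161   80   40 2183] [0.6546 0.1659 0.0269] ((525.6461181640625, 142.19488525390625), (373.70965576171875, 221.96046447753906), 7.461870193481445) [-0.0002  0.0067  0.066 ]
blue [171 183   2   5   6] [0.5846 0.2215 0.2601] ((493.4288330078125, 139.1575927734375), (381.7893981933594, 7.090723991394043), 42.37123107910156) [0.0605 0.0646 1.1245]
blue [171 189   1   2   2] [0.6179 0.2635 0.0648] ((617.874755859375, 263.4820861816406), (2.240454912185669, 0.0), 169.24658203125) [0.0636 0.0648 0.0659]
red [ 326  235   53   73 1383] [ 0.3987 -0.2113  0.0679] ((409.1244812011719, -141.44973754882812), (287.1444091796875, 180.29901123046875), 84.60887908935547) [0.0563 0.0611 0.0659]
red [354 155   3   5  13] [ 0.6903 -0.2226  0.126 ] ((690.927978515625, -222.6517791748047), (10.747843742370605, 6.4691162109375), 1.5927470922470093) [0.1228 0.1261 0.1293]
white [ 336  243   35   56 1738] [ 0.4017 -0.2181  0.0673] ((410.6667
[... 273 characters left out ...]
018 0.0065 0.0118]
white [254 243   6  10  48] [0.4656 0.0358 0.0317] ((416.71978759765625, 26.807884216308594), (128.38589477539062, 17.08439826965332), 9.407106399536133) [0.0008 0.0061 0.085 ]
black [224 253  30   8 116] [0.4376 0.0846 0.091 ] ((414.5607604980469, 50.31743621826172), (140.20501708984375, 42.84170913696289), 52.35920715332031) [0.0515 0.0717 0.0872]
(308, 195) [ 0.591  -0.0988  0.1216]
(369, 192) [ 0.6259 -0.2853 -0.0021]
(362, 172) [ 0.6632 -0.2496  0.0795]
(300, 150) [ 0.7055 -0.0786  0.1394]
(325, 155) [ 0.6911 -0.1422  0.143 ]
(310, 134) [ 0.7254 -0.0985  0.2048]
(350, 134) [ 0.7997 -0.2371 -0.0022]
(275, 262) [ 0.4275 -0.0158  0.0082]
(240, 257) [0.4373 0.0767 0.0653]
```

```bash
python3 - <<'E'
import cv2
a=cv2.imread('pics/top0.png')[110:310,150:390]
cv2.imwrite('pics/top0z.png',cv2.resize(a,None,fx=3,fy=3,interpolation=cv2.INTER_CUBIC))
b=cv2.imread('pics/scene0.png')[170:340,180:380]
cv2.imwrite('pics/scene0z.png',cv2.resize(b,None,fx=3.5,fy=3.5,interpolation=cv2.INTER_CUBIC))
E
```

```text
(no output)
```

View pics/top0z.png

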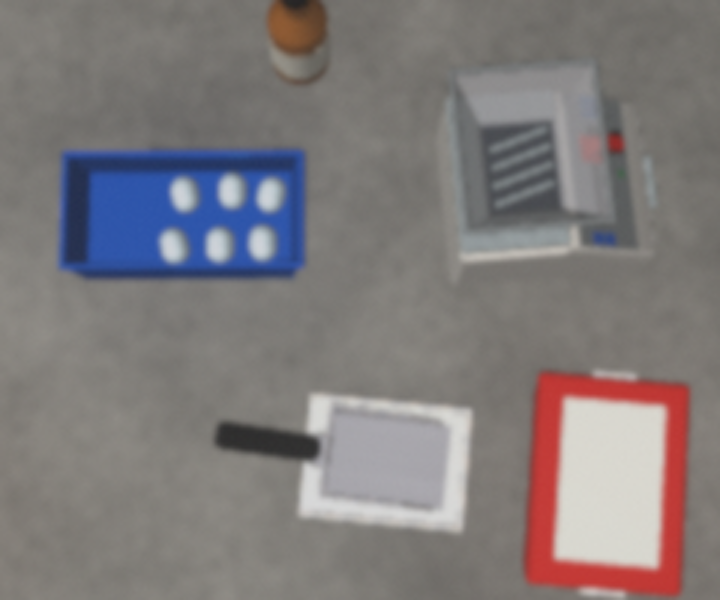

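View pics/scene0z.png

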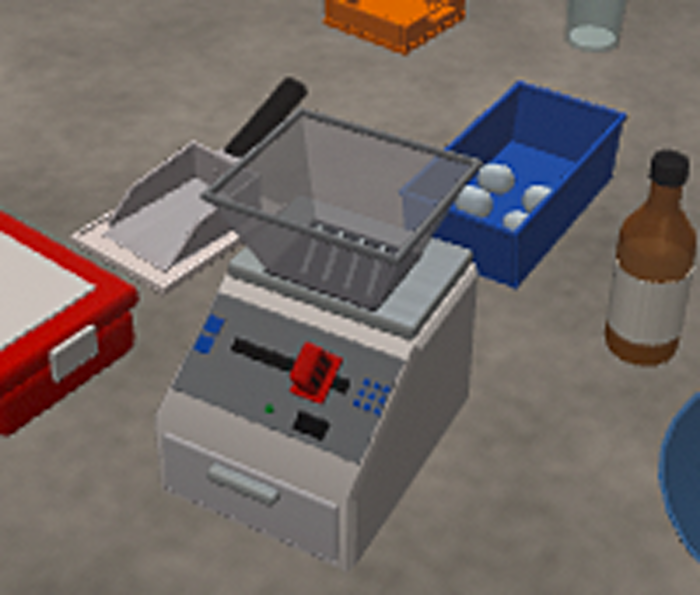

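```bash
cat >> h.py <<'E'
def state():
    o=r.get_obs(); return np.array(o['tcp_pos']),Rn.from_rotvec(o['orientation']),o
def plan(P,R,n,mm=None,p0=None,R0=None):
    """rows from current pose to target (P,R) in n rows; prints rounded rows"""
    if p0 is None: p0,R0,_=state()
    P=np.array(P,float); rv=(R0.inv()*R).as_rotvec(); dps=[];tw=[]
    w=rv/n
    for i in range(n):
        Ri=R0*Rn.from_rotvec(w*i)
        d=Ri.inv().apply((P-p0)/n)
        dps.append([round(float(x),4) for x in d/0.12]); tw.append([round(float(x),4) for x in np.degrees(w)/120])
    print('step mm',np.linalg.norm(P-p0)/n*1e3,'deg',np.degrees(np.linalg.norm(w)))
    print('"dp":',dps); print('"twist":',tw[0],'x',n)
def TR(tilt_deg=0,yaw=0):
    """tool: x_t=+x world rotated by yaw(deg) about z; tilt>0 leans fingers toward +y (about world x)"""
    R=Rn.from_matrix(np.array([[1,0,0],[0,-1,0],[0,0,-1]]).T)
    return Rn.from_euler('z',yaw,degrees=True)*Rn.from_euler('x',tilt_deg,degrees=True)*R
E
python3 - <<'E'
from h import *
np.set_printoptions(precision=4,suppress=True)
t=load('top0');s=load('scene0')
for uv in [(455,210),(490,205),(425,240),(417,325),(248,125)]: print(uv,pt(t,*uv),plane(t,*uv,0.2))
# selector via two views
su=180+318/3.5;sv=170+372/3.5
print('sel tri',tri([t,s],[(355.5,157.5),(su,sv)]), pt(s,su,sv))
print(TR(33).as_matrix())
# crusher corners of rim in scene
print('rim', [pt(s,180+a/3.5,170+b/3.5) for a,b in [(205,195),(407,256),(480,160),(303,113)]])
f=s; 
Ru=TR(33); 
p0,R0,o=state()
plan(p0+[0,0,.06],R0,2)
plan([0.68,-0.37,0.36],Ru,12,p0=p0+[0,0,.06],R0=R0)
E
```

```text
(455, 210) [ 0.5517 -0.4751  0.1226] [ 0.5381 -0.4417  0.2   ]
(490, 205) [ 0.5873 -0.6287  0.0021] [ 0.5502 -0.5271  0.2   ]
(425, 240) [ 0.4878 -0.4357  0.0019] [ 0.4666 -0.3648  0.2   ]
(417, 325) [ 0.2594 -0.3931  0.0178] [ 0.2736 -0.3334  0.2   ]
(248, 125) [0.7882 0.0572 0.0985] [0.7497 0.0529 0.2   ]
sel tri [ 0.6966 -0.2219  0.1184] [ 0.7001 -0.2168  0.1174]
[[ 1.      0.      0.    ]
 [ 0.     -0.8387  0.5446]
 [ 0.     -0.5446 -0.8387]]
rim [array([ 0.6056, -0.2021,  0.2041]), array([ 0.7264, -0.1592,  0.1813]), array([0.5985, 0.1902, 0.0138]), array([ 0.599 , -0.0873,  0.2034])]
step mm 30.0 deg 0.0
"dp": [[-0.0004, 0.0, -0.25], [-0.0004, 0.0, -0.25]]
"twist": [0.0, 0.0, 0.0] x 2
step mm 38.57864178451142 deg 5.931313681871966
"dp": [[-0.0305, -0.3118, 0.0722], [-0.0003, -0.3098, 0.0859], [0.0299, -0.3045, 0.0987], [0.0599, -0.296, 0.1103], [0.0892, -0.2843, 0.1208], [0.1176, -0.2695, 0.1298], [0.1448, -0.2519, 0.1375], [0.1704, -0.2317, 0.1437], [0.1943, -0.2089, 0.1482], [0.216, -0.1839, 0.1512], [0.2355, -0.157, 0.1524], [0.2525, -0.1284, 0.152]]
"twist": [0.0204, -0.0127, -0.0432] x 12
```

```bash
python3 - <<'E'
from h import *
p0,R0,o=state()
plan([0.68,-0.37,0.42],TR(33),12,p0=p0+[0,0,.09],R0=R0)
E
```

```text
step mm 38.09542395504522 deg 5.931313681871966
"dp": [[-0.0306, -0.3118, 0.0513], [-0.0009, -0.3107, 0.0651], [0.029, -0.3064, 0.0779], [0.0586, -0.2988, 0.0897], [0.0877, -0.2881, 0.1003], [0.1159, -0.2744, 0.1097], [0.1431, -0.2578, 0.1176], [0.1687, -0.2386, 0.1241], [0.1927, -0.2168, 0.129], [0.2147, -0.1928, 0.1323], [0.2346, -0.1667, 0.134], [0.252, -0.139, 0.1341]]
"twist": [0.0204, -0.0127, -0.0432] x 12
```

>>> apply_moves(dp=[[0,0,-0.25],[0,0,-0.25],[0,0,-0.25],[-0.03,-0.312,0.051],[0,-0.311,0.065],[0.03,-0.306,0.078],[0.06,-0.3,0.09],[0.09,-0.29,0.1],[0.116,-0.274,0.11],[0.143,-0.258,0.118],[0.17,-0.24,0.124],[0.193,-0.217,0.13],[0.215,-0.193,0.132],[0.235,-0.167,0.134],[0.252,-0.14,0.134]], twist=[[0,0,0],[0,0,0],[0,0,0],[0.0204,-0.0127,-0.0432],[0.0204,-0.0127,-0.0432],[0.0204,-0.0127,-0.0432],[0.0204,-0.0127,-0.0432],[0.0204,-0.0127,-0.0432],[0.0204,-0.0127,-0.0432],[0.0204,-0.0127,-0.0432],[0.0204,-0.0127,-0.0432],[0.0204,-0.0127,-0.0432],[0.0204,-0.0127,-0.0432],[0.0204,-0.0127,-0.0432],[0.0204,-0.0127,-0.0432]], jaw=[0,0,0,0,0,0,0,0,0,0,0,0,0,0,0])

```text
clock: 1.65
tcp_pos: [0.6837, -0.3626, 0.4195]
orientation: [-2.546, -0.035, 0.004]
contact_force: [0.0, -0.1, 0.1]
grip_width: 0.0859
```

```bash
python3 - <<'E'
from h import *
f=snap('wrist','w1'); print(f['obs']['tcp_pos'],f['obs']['joints'],f['obs']['qvel']); p,R,_=state(); print(R.as_matrix().round(3))
E
```

```text
[ 0.68367181 -0.36260793  0.41950655] [ 0.71499748  0.77259468 -0.41382472  1.10847913 -0.25960621  1.54923895
  0.44024612] [-0.35683914  0.51742251 -0.30763748 -0.65272012 -0.05665463  0.37936752
  0.41456116]
[[ 0.999  0.035 -0.016]
 [ 0.038 -0.822  0.568]
 [ 0.007 -0.568 -0.823]]
```

View pics/w1.png

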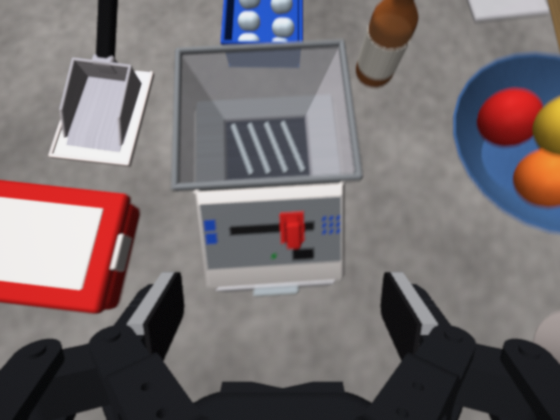

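The wrist view shows the hopper rim at (175,50)-(345,42)-(360,178)-(172,188). The red grip is at (291,230), with the slot from (230,231) to (314,226). I'll settle, then measure.

```bash
python3 - <<'E'
from h import *
np.set_printoptions(precision=4,suppress=True)
f=snap('wrist','w2'); print(f['obs']['tcp_pos'],f['obs']['qvel'].round(3))
W=world(f); c=cv2.cvtColor(f['color'],cv2.COLOR_RGB2HSV); H,S,V=[c[...,i].astype(int) for i in range(3)]
m=((H<6)|(H>174))&(S>150); m[:,:200]=0; m[:,400:]=0
k=cv2.connectedComponentsWithStats(m.astype(np.uint8))
for i in np.argsort(-k[2][1:,4])[:2]+1:
    P=W[k[1]==i]; print(k[2][i],k[3][i],P.mean(0),P.min(0),P.max(0))
# console plane fit: gray pixels around
a=cv2.resize(f['color'][180:310,150:380,::-1],None,fx=3.4,fy=3.4,interpolation=cv2.INTER_CUBIC); cv2.imwrite('pics/w2z.png',a)
a=cv2.resize(f['color'][20:210,150:380,::-1],None,fx=3.1,fy=3.1,interpolation=cv2.INTER_CUBIC); cv2.imwrite('pics/w2y.png',a)
E
```

```text
[ 0.6881 -0.3562  0.4168] [ 0.004 -0.038 -0.001  0.113  0.003 -0.044 -0.078]
[274 222  27  39 838] [286.9988 239.1193] [ 0.6897 -0.21    0.1208] [ 0.677  -0.2729  0.0928] [ 0.7026 -0.1916  0.4376]
```

View pics/w2z.png

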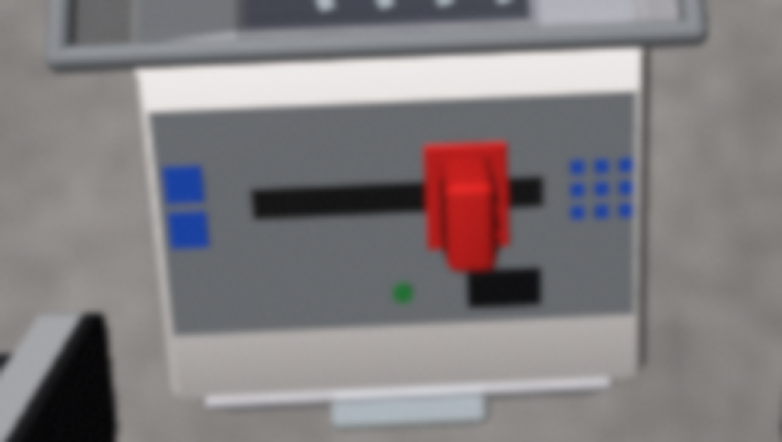

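View pics/w2y.png

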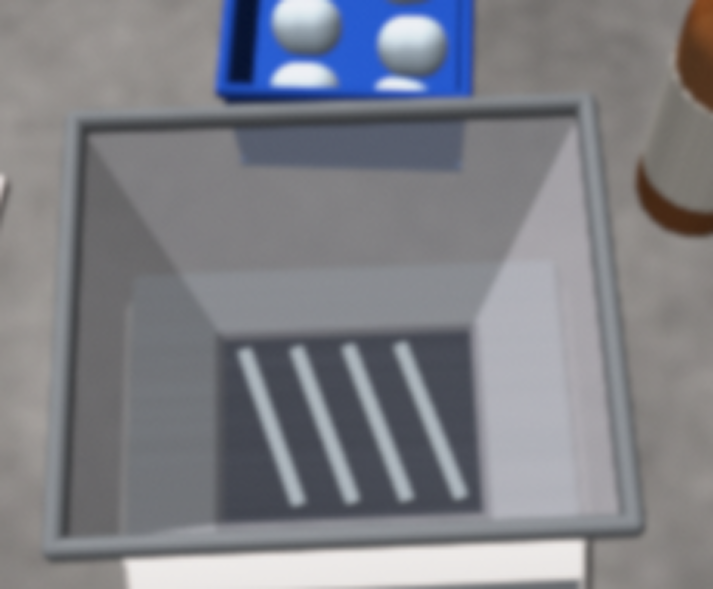

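```bash
python3 - <<'E'
from h import *
np.set_printoptions(precision=4,suppress=True)
f=load('w2'); t=load('top0'); s=load('scene0')
C=[]
for a,b in [(67,117),(597,97),(642,525),(43,555)]:
    u,v=150+a/3.1,20+b/3.1; C.append(plane(f,u,v,.205)); print('rim',C[-1],pt(f,u,v))
C=np.array(C); print('centre',C.mean(0)); 
for i in range(4): 
    d=C[(i+1)%4]-C[i]; print(np.linalg.norm(d),np.degrees(np.arctan2(d[1],d[0])))
# rim tri w/ scene : BL corner and BR corner
print('tri BL',tri([f,s],[(150+43/3.1,20+555/3.1),(180+205/3.5,170+195/3.5)]))
print('tri BR',tri([f,s],[(150+642/3.1,20+525/3.1),(180+407/3.5,170+258/3.5)]))
for n,(a,b) in dict(face=(470,225),fl=(446,182),fr=(490,182),bl=(452,268),br=(492,270),slotL=(253,205),slotR=(542,191)).items():
    u,v=150+a/3.4,180+b/3.4; print(n,(u,v),pt(f,u,v))
W=world(f)
P=np.concatenate([W[218:225,215:265].reshape(-1,3),W[250:268,210:270].reshape(-1,3)]); P=P[P[:,2]>.05];c=P.mean(0); n=np.linalg.svd(P-c,full_matrices=0)[2][2]; n*=np.sign(n[2]); print('console',c,n,np.degrees(np.arccos(n[2])),np.abs((P-c)@n).max())
for nn,(a,b) in dict(face=(470,225)).items():
    u,v=150+a/3.4,180+b/3.4; print('face height over console',(pt(f,u,v)-c)@n)
E
```

```text
rim [ 0.5904 -0.0816  0.205 ] [ 0.5918 -0.0846  0.2086]
rim [ 0.7287 -0.0694  0.205 ] [0.7669 0.1096 0.0004]
rim [ 0.7376 -0.1886  0.205 ] [ 0.7371 -0.1894  0.2073]
rim [ 0.6003 -0.2013  0.205 ] [ 0.6011 -0.202   0.2072]
centre [ 0.6643 -0.1352  0.205 ]
0.13891363722065048 5.046934899355648
0.11950955126727925 -85.72197201464279
0.1379602427170283 -174.7067211063525
0.12009370417878784 94.73725504308506
tri BL [ 0.6002 -0.1988  0.2002]
tri BR [ 0.7398 -0.1857  0.2013]
face (288.2352941176471, 246.1764705882353) [ 0.6909 -0.2182  0.1294]
fl (281.1764705882353, 233.52941176470588) [ 0.6841 -0.2066  0.1285]
fr (294.11764705882354, 233.52941176470588) [ 0.696  -0.2058  0.1267]
bl (282.94117647058823, 258.8235294117647) [ 0.6866 -0.2288  0.1217]
br (294.7058823529412, 259.4117647058823) [ 0.6974 -0.2288  0.1213]
slotL (224.41176470588235, 240.29411764705884) [ 0.6287 -0.2106  0.1055]
slotR (309.4117647058823, 236.1764705882353) [ 0.7119 -0.2031  0.1048]
console [ 0.6434 -0.2182  0.0999] [-0.058  -0.847   0.5284] 58.10397456236436 0.22235993043040078
face height over console 0.012856634946432195
```

```bash
python3 - <<'E'
from h import *
g=np.array([.6907,-.2143,.1195]); R=TR(33,5); n=-R.as_matrix()[:,2]
pre=g+.217*n; fin=g+.158*n
plan(pre,R,4)
print(pre,fin)
plan(fin,R,4,p0=pre,R0=R)
E
```

```text
step mm 29.791673703720438 deg 0.8609565920001515
"dp": [[0.0311, 0.0932, 0.228], [0.032, 0.0921, 0.2283], [0.0329, 0.0911, 0.2286], [0.0338, 0.09, 0.2289]]
"twist": [-0.003, -0.004, -0.0052] x 4
[ 0.70100065 -0.33203693  0.30149151] [ 0.69820001 -0.30002551  0.25200995]
step mm 14.750000000000002 deg 0.0
"dp": [[-0.0, 0.0, 0.1229], [-0.0, 0.0, 0.1229], [-0.0, 0.0, 0.1229], [-0.0, 0.0, 0.1229]]
"twist": [0.0, 0.0, 0.0] x 4
```

>>> apply_moves(dp=[[0.031,0.093,0.228],[0.032,0.092,0.228],[0.033,0.091,0.228],[0.034,0.09,0.228],[0,0,0],[0,0,0]], twist=[[-0.003,-0.004,-0.0052],[-0.003,-0.004,-0.0052],[-0.003,-0.004,-0.0052],[-0.003,-0.004,-0.0052],[0,0,0],[0,0,0]], jaw=[0,0,0,0,0,0])

```text
clock: 2.35
tcp_pos: [0.7009, -0.3332, 0.2969]
orientation: [-2.568, -0.11, 0.036]
contact_force: [0.1, -0.6, 0.3]
grip_width: 0.0856
```

```bash
python3 - <<'E'
from h import *
np.set_printoptions(precision=4,suppress=True)
f=snap('wrist','w3'); f2=snap('scene','s3'); print(f['obs']['tcp_pos'],f['obs']['qvel'].round(3))
g=np.array([.6907,-.2143,.1195]); R=TR(33,5); n=-R.as_matrix()[:,2]
plan(g+.158*n,R,4)
c=cv2.cvtColor(f['color'],cv2.COLOR_RGB2HSV); H,S,V=[c[...,i].astype(int) for i in range(3)]
m=((H<6)|(H>174))&(S>150); m[:,:150]=0; m[:,450:]=0
k=cv2.connectedComponentsWithStats(m.astype(np.uint8)); W=world(f)
for i in np.argsort(-k[2][1:,4])[:2]+1:
    P=W[k[1]==i]; print(k[2][i],k[3][i],P.mean(0),np.percentile(P,[2,98],axis=0))
print(proj(f,g))
E
```

```text
[ 0.7009 -0.3332  0.2969] [-0.002  0.02   0.005  0.029  0.006 -0.007 -0.001]
step mm 14.083305212260129 deg 0.0745414766738467
"dp": [[0.0007, -0.0074, 0.1171], [0.0007, -0.0073, 0.1171], [0.0007, -0.0071, 0.1171], [0.0006, -0.007, 0.1171]]
"twist": [0.0005, 0.0001, -0.0003] x 4
[ 262  199   41   62 2155] [282.2325 226.5912] [ 0.6903 -0.2106  0.1219] [[ 0.6783 -0.2282  0.1008]
 [ 0.7013 -0.193   0.134 ]]
[282.3705 233.5343]
```

View pics/w3.png

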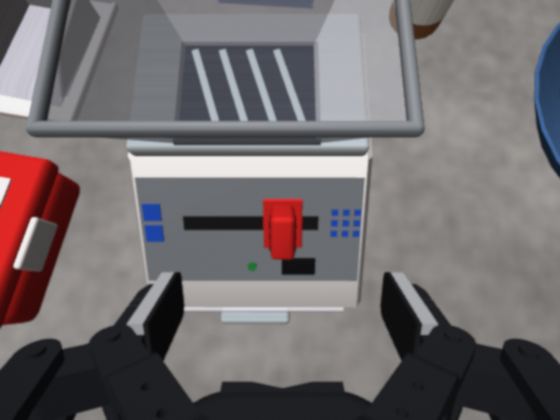

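The red grip is centred between the fingers at (282,230), with its slot level. Descending.

>>> apply_moves(dp=[[0,-0.007,0.117],[0,-0.007,0.117],[0,-0.007,0.117],[0,-0.007,0.117],[0,0,0],[0,0,0],[0,0,0],[0,0,0],[0,0,0],[0,0,0],[0,0,0]], twist=[[0,0,0],[0,0,0],[0,0,0],[0,0,0],[0,0,0],[0,0,0],[0,0,0],[0,0,0],[0,0,0],[0,0,0],[0,0,0]], jaw=[0,0,0,0,0,255,255,255,255,255,255], grip_force=30)

```text
clock: 3.55
tcp_pos: [0.6982, -0.2991, 0.2533]
orientation: [-2.572, -0.109, 0.027]
contact_force: [-0.2, 1.4, -2.2]
grip_width: 0.0133
```

```bash
python3 - <<'E'
from h import *
f=snap('wrist','w4');p,R,o=state();print(p,R.as_matrix().round(3),o['contact_force'],o['grip_width'])
E
```

```text
[ 0.69820081 -0.29916996  0.25325472] [[ 0.997  0.072 -0.042]
 [ 0.083 -0.84   0.536]
 [ 0.003 -0.538 -0.843]] [ 0.35110263  1.15207288 -0.48060639] 0.013226814388936735
```

View pics/w4.png

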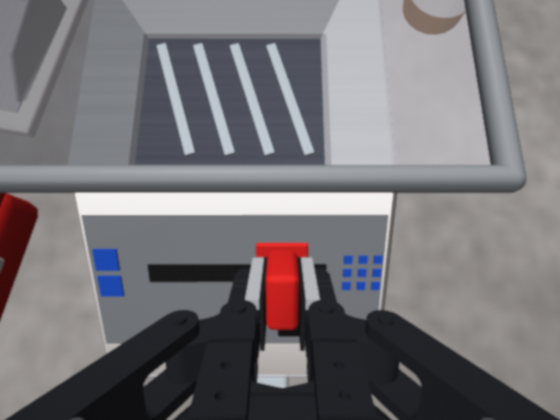

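The fingers hold the red grip at (282,285), opening 13.3 mm. Sliding towards coarse (tool -x).

>>> apply_moves(dp=[[-0.08,0,0],[-0.08,0,0],[-0.08,0,0],[-0.08,0,0],[-0.08,0,0],[-0.04,0,0],[0,0,0]], twist=[[0,0,0],[0,0,0],[0,0,0],[0,0,0],[0,0,0],[0,0,0],[0,0,0]], jaw=[255,255,255,255,255,255,255])

```text
clock: 4.3
tcp_pos: [0.6445, -0.3032, 0.2536]
orientation: [-2.575, -0.106, 0.006]
contact_force: [1.0, -0.9, -2.7]
grip_width: 0.0135
```

```bash
python3 - <<'E'
from h import *
f=snap('wrist','w5');p,R,o=state();print(p,R.as_matrix().round(3),o['contact_force'],o['grip_width'])
E
```

```text
[ 0.64447143 -0.30322701  0.25360346] [[ 0.997  0.074 -0.026]
 [ 0.077 -0.842  0.534]
 [ 0.017 -0.534 -0.845]] [ 7.12699606  0.81047701 -6.24777149] 0.013382435745948303
```

View pics/w5.png

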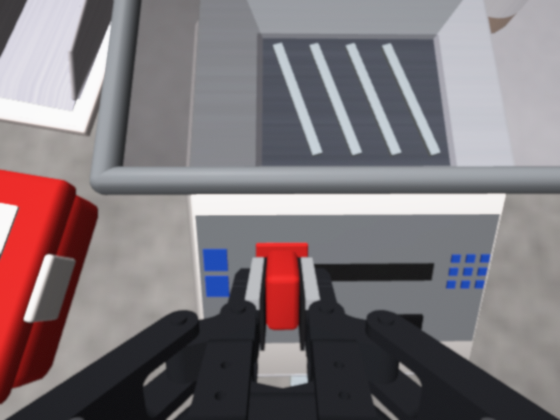

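The grip is now at the left end of the slot, next to the big squares, and 7 N has built up. I'll push a little more to confirm the stop.

>>> apply_moves(dp=[[-0.04,0,0],[-0.05,0,0],[-0.05,0,0]], twist=[[0,0,0],[0,0,0],[0,0,0]], jaw=[255,255,255])

```text
clock: 4.65
tcp_pos: [0.6379, -0.3023, 0.2543]
orientation: [-2.583, -0.101, -0.044]
contact_force: [26.9, 2.4, -15.7]
grip_width: 0.0136
```

>>> apply_moves(dp=[[0,0,0],[0,0,0],[0,0,0],[0,0,0],[0,0,-0.2],[0,0,-0.3],[0,0,-0.3],[0,0,0]], twist=[[0,0,0],[0,0,0],[0,0,0],[0,0,0],[0,0,0],[0,0,0],[0,0,0],[0,0,0]], jaw=[100,0,0,0,0,0,0,0])

```text
clock: 5.45
tcp_pos: [0.6331, -0.3549, 0.3373]
orientation: [-2.581, -0.101, -0.033]
contact_force: [-0.6, -1.2, 0.1]
grip_width: 0.0852
```

```bash
python3 - <<'E'
from h import *
np.set_printoptions(precision=4,suppress=True)
f=snap('wrist','w6');p,R,o=state();print(p,R.as_matrix().round(3),o['contact_force'],o['grip_width'])
c=cv2.cvtColor(f['color'],cv2.COLOR_RGB2HSV); H,S,V=[c[...,i].astype(int) for i in range(3)]
m=((H<6)|(H>174))&(S>150); W=world(f)
k=cv2.connectedComponentsWithStats(m.astype(np.uint8))
for i in np.argsort(-k[2][1:,4])[:3]+1:
    P=W[k[1]==i]; print(k[2][i],k[3][i],P.mean(0),np.percentile(P,[2,98],axis=0))
E
```

```text
[ 0.6328 -0.3533  0.335 ] [[ 0.997  0.079 -0.   ]
 [ 0.067 -0.844  0.532]
 [ 0.042 -0.531 -0.846]] [ 0.6729  0.5025 -0.27  ] 0.08564079051805217
[   0  134  146  173 9988] [ 79.8929 224.5324] [ 0.4648 -0.224   0.0588] [[ 0.3904 -0.2879  0.0196]
 [ 0.4975 -0.1548  0.0632]]
[ 274  188   34   49 1445] [289.9785 210.2284] [ 0.6394 -0.2146  0.1214] [[ 0.6286 -0.2319  0.1012]
 [ 0.6515 -0.1969  0.1338]]
```

View pics/w6.png

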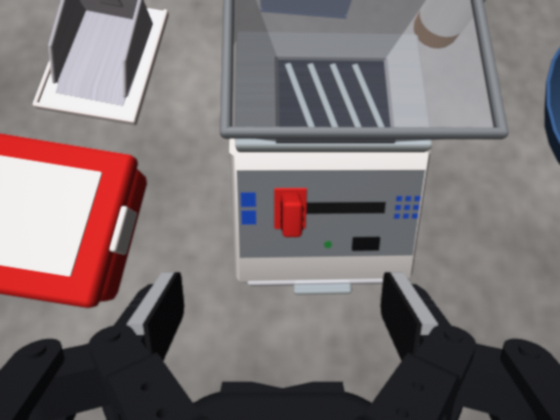

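The red grip moved 51 mm in -x and sits at the left end of the slot at (290,210), within 1 to 2 mm of the expected coarse stop (x≈0.64). The push met about 27 N, so it is at the stop. Next, look at the scoop and bin from above.

```bash
python3 - <<'E'
from h import *
p0,R0,o=state()
P1=p0+[0,0.0,.1]
R1=R0*Rn.from_rotvec((R0.inv()*TR(0,0)).as_rotvec()*0.35)
plan(P1,R1,3)
plan([.47,.14,.46],TR(0,0),12,p0=P1,R0=R1)
E
```

```text
step mm 33.33333333333333 deg 3.7895683014964185
"dp": [[0.0116, -0.1474, -0.2351], [0.0098, -0.1318, -0.2443], [0.008, -0.1156, -0.2524]]
"twist": [-0.0313, -0.0012, 0.0043] x 3
step mm 43.337252705680555 deg 1.7594424256947643
"dp": [[-0.0965, -0.3316, 0.1055], [-0.0978, -0.3343, 0.0955], [-0.0991, -0.3366, 0.0854], [-0.1004, -0.3386, 0.0753], [-0.1018, -0.3403, 0.0651], [-0.1031, -0.3417, 0.0548], [-0.1045, -0.3428, 0.0445], [-0.1059, -0.3436, 0.0342], [-0.1073, -0.344, 0.0239], [-0.1087, -0.3441, 0.0136], [-0.1101, -0.3439, 0.0032], [-0.1116, -0.3434, -0.0071]]
"twist": [-0.0145, -0.0006, 0.002] x 12
```

>>> apply_moves(dp=[[0.01,-0.147,-0.235],[0.01,-0.132,-0.244],[0.008,-0.116,-0.252],[-0.097,-0.332,0.105],[-0.098,-0.334,0.095],[-0.099,-0.337,0.085],[-0.1,-0.339,0.075],[-0.102,-0.34,0.065],[-0.103,-0.342,0.055],[-0.105,-0.343,0.045],[-0.106,-0.344,0.034],[-0.107,-0.344,0.024],[-0.109,-0.344,0.014],[-0.11,-0.344,0.003],[-0.112,-0.344,-0.007],[0,0,0],[0,0,0]], twist=[[-0.031,-0.001,0.004],[-0.031,-0.001,0.004],[-0.031,-0.001,0.004],[-0.0145,-0.0006,0.002],[-0.0145,-0.0006,0.002],[-0.0145,-0.0006,0.002],[-0.0145,-0.0006,0.002],[-0.0145,-0.0006,0.002],[-0.0145,-0.0006,0.002],[-0.0145,-0.0006,0.002],[-0.0145,-0.0006,0.002],[-0.0145,-0.0006,0.002],[-0.0145,-0.0006,0.002],[-0.0145,-0.0006,0.002],[-0.0145,-0.0006,0.002],[0,0,0],[0,0,0]], jaw=[0,0,0,0,0,0,0,0,0,0,0,0,0,0,0,0,0])

```text
clock: 7.2
tcp_pos: [0.4483, 0.164, 0.4423]
orientation: [3.123, 0.02, -0.049]
contact_force: [-0.1, -0.8, 0.0]
grip_width: 0.0853
```

```bash
python3 - <<'E'
from h import *
f=snap('wrist','w7');p,R,o=state();print(p,R.as_matrix().round(3),o['qvel'].round(3),o['joints'])
E
```

```text
[0.44817374 0.16420437 0.4423501 ] [[ 0.999  0.013 -0.031]
 [ 0.012 -1.    -0.018]
 [-0.032  0.017 -0.999]] [ 0.025  0.     0.017 -0.01  -0.002  0.     0.006] [ 0.06221886  0.16930773 -0.60265208  1.92304557  0.10552591  1.11696568
 -0.57080823]
```

View pics/w7.png

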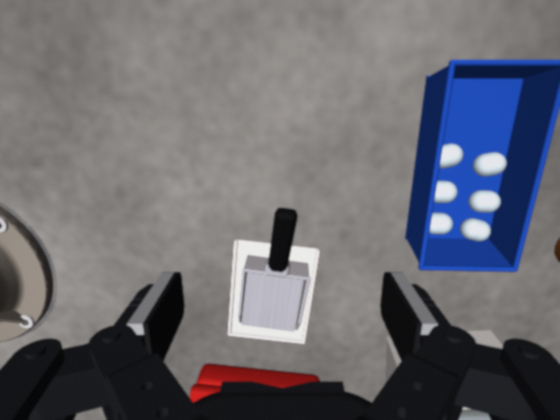

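The wrist view shows the scoop handle from (286,210) to (279,268), the bowl at (274,300), the rest corners, and the bin from (450,62) to (518,270) with six pieces of ice. Measuring.

```bash
python3 - <<'E'
from h import *
np.set_printoptions(precision=4,suppress=True)
f=load('w7'); W=world(f); c=cv2.cvtColor(f['color'],cv2.COLOR_RGB2HSV); H,S,V=[c[...,i].astype(int) for i in range(3)]
m=(V<50); sub=np.zeros_like(m); sub[200:275,260:310]=1; m&=sub
k=cv2.connectedComponentsWithStats(m.astype(np.uint8)); i=np.argmax(k[2][1:,4])+1; mm=k[1]==i
print(k[2][i],k[3][i]); P=W[cv2.erode(mm.astype(np.uint8),np.ones((3,3)))>0]
cc=P.mean(0); d=np.linalg.svd(P-cc,full_matrices=0)[2][0]; t=(P-cc)@d; print('handle',cc,d,np.degrees(np.arctan2(d[1],d[0])),P[t<np.percentile(t,3)].mean(0),P[t>np.percentile(t,97)].mean(0))
# white rest
m=(S<45)&(V>170); sub[:]=0; sub[230:350,215:330]=1
ct=max(cv2.findContours((m&sub).astype(np.uint8),cv2.RETR_EXTERNAL,cv2.CHAIN_APPROX_NONE)[0],key=cv2.contourArea)
q=np.array([plane(f,*p[0],.009)[:2]*1000 for p in ct],np.float32); print('rest',cv2.minAreaRect(q))
b=(abs(H-115)<14)&(S>120); ct=max(cv2.findContours(b.astype(np.uint8),cv2.RETR_EXTERNAL,cv2.CHAIN_APPROX_NONE)[0],key=cv2.contourArea)
a=cv2.resize(f['color'][190:350,210:340,::-1],None,fx=4,fy=3.7,interpolation=cv2.INTER_CUBIC); cv2.imwrite('pics/w7z.png',a)
t0=load('top0')
a=cv2.resize(f['color'][50:290,390:560,::-1],None,fx=2.4,fy=2.4,interpolation=cv2.INTER_CUBIC); cv2.imwrite('pics/w7b.png',a)
E
```

```text
[ 269  209   28   62 1166] [281.8919 237.9906]
handle [0.4378 0.0915 0.0762] [0.0526 0.591  0.8049] 84.9097117204303 [0.432  0.0437 0.0516] [0.443  0.1659 0.205 ]
rest ((422.4353332519531, -21.374710083007812), (153.11776733398438, 112.49232482910156), 84.5008316040039)
```

View pics/w7z.png

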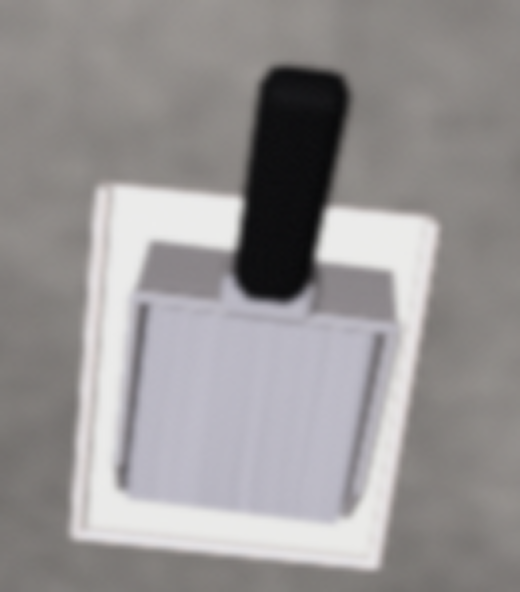

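View pics/w7b.png

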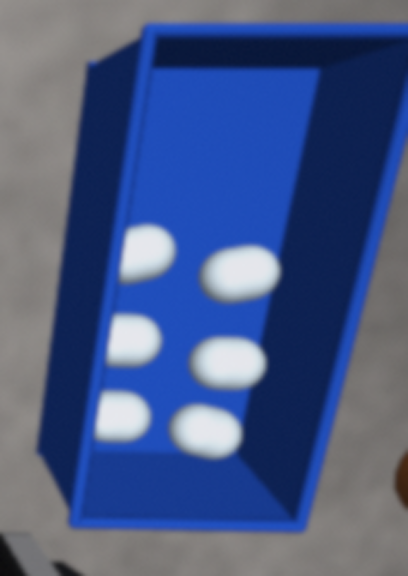

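```bash
python3 - <<'E'
from h import *
np.set_printoptions(precision=4,suppress=True)
f=load('w7'); t=load('top0')
def c1(a,b): return 210+a/4,190+b/3.7
def c2(a,b): return 390+a/2.4,50+b/2.4
def ct(a,b): return 150+a/3,110+b/3
print('handle mid z.067',plane(f,282,238,.067), 'tri',tri([f,t],[(282,238),(239,257)]))
print('handle end', plane(f,*c1(305,70),.087)[:2], tri([f,t],[c1(305,72),ct(217,434)]))
for n,a in dict(backL=(137,300),backR=(397,328)).items(): print(n,plane(f,*c1(*a),.044))
for n,a in dict(lipL=(128,495),lipR=(345,518)).items(): print(n,plane(f,*c1(*a),.010), pt(f,*c1(*a)))
print('back tri L',tri([f,t],[c1(137,300),ct(323,500)]), tri([f,t],[c1(397,328),ct(331,403)]))
w=[(148,28),(303,527),(73,522)]; tt=[(60,268),(304,150),(303,270)]
print('bin rim plane .06');C=[plane(f,*c2(*a),.06) for a in w]; print(np.array(C))
print([tri([f,t],[c2(*a),ct(*b)]) for a,b in zip(w,tt)])
T=np.array([plane(t,*ct(*b),.06) for b in [(63,152),(304,150),(303,270),(60,268)]]); print(T,T.mean(0))
# bin inner floor corners in wrist
for a in [(152,66),(320,68),(240,456),(92,452)]: print('floor',plane(f,*c2(*a),.004))
for n,a in enumerate([(147,250),(240,273),(133,341),(229,362),(122,415),(207,431)]): print('ice',plane(f,*c2(*a),.017))
for n,a in enumerate([(184,193),(232,190),(270,194),(173,245),(219,245),(262,243)]): print('ice top',plane(t,*ct(*a),.02))
E
```

```text
handle mid z.067 [0.4378 0.0881 0.067 ] tri [0.4379 0.0803 0.0499]
handle end [0.4422 0.129 ] [0.4425 0.1224 0.0704]
backL [0.3919 0.0327 0.044 ]
backR [0.471  0.0247 0.044 ]
lipL [ 0.3817 -0.071   0.01  ] [ 0.3814 -0.0722  0.0084]
lipR [ 0.4582 -0.0786  0.01  ] [ 0.458  -0.074   0.0158]
back tri L [0.3892 0.0303 0.0388] [0.4718 0.024  0.043 ]
bin rim plane .06
[[0.5931 0.2683 0.06  ]
 [0.7021 0.0532 0.06  ]
 [0.5953 0.0526 0.06  ]]
[array([0.5929, 0.2674, 0.0587]), array([0.7044, 0.05  , 0.0552]), array([0.5935, 0.0503, 0.0572])]
[[0.6995 0.2678 0.06  ]
 [0.7018 0.049  0.06  ]
 [0.5902 0.0492 0.06  ]
 [0.5919 0.2661 0.06  ]] [0.6458 0.158  0.06  ]
floor [0.621  0.2563 0.004 ]
floor [0.6962 0.2563 0.004 ]
floor [0.7005 0.064  0.004 ]
floor [0.623  0.0642 0.004 ]
ice [0.6273 0.1746 0.017 ]
ice [0.6727 0.1645 0.017 ]
ice [0.6282 0.1298 0.017 ]
ice [0.6766 0.12   0.017 ]
ice [0.6292 0.0907 0.017 ]
ice [0.6731 0.0831 0.017 ]
ice top [0.6716 0.1623 0.02  ]
ice top [0.6745 0.1175 0.02  ]
ice top [0.6707 0.0819 0.02  ]
ice top [0.6218 0.1713 0.02  ]
ice top [0.6218 0.1287 0.02  ]
ice top [0.6237 0.0888 0.02  ]
```

```bash
python3 - <<'E'
from h import *
np.set_printoptions(precision=4,suppress=True)
print(r.hold_point_z)
g=np.array([.436,.077,.058]); R=TR(-15,-5.5); z=R.as_matrix()[:,2]
pre=g-.24*z; fin=g-.155*z; print(pre,fin)
plan(pre,R,6)
plan(fin,R,5,p0=pre,R0=R)
E
```

```text
0.1547
[0.442  0.1388 0.2898] [0.4398 0.1169 0.2077]
step mm 25.79151445057771 deg 2.556619512662761
"dp": [[-0.0024, 0.0315, 0.2126], [-0.0025, 0.0229, 0.2137], [-0.0027, 0.0143, 0.2144], [-0.0031, 0.0057, 0.2148], [-0.0036, -0.003, 0.2149], [-0.0043, -0.0116, 0.2146]]
"twist": [-0.0193, 0.0013, 0.0089] x 6
step mm 17.000000000000007 deg 0.0
"dp": [[0.0, 0.0, 0.1417], [0.0, 0.0, 0.1417], [0.0, 0.0, 0.1417], [0.0, 0.0, 0.1417], [0.0, 0.0, 0.1417]]
"twist": [0.0, 0.0, 0.0] x 5
```

>>> apply_moves(dp=[[-0.0024,0.0315,0.2126],[-0.0025,0.0229,0.2137],[-0.0027,0.0143,0.2144],[-0.0031,0.0057,0.2148],[-0.0036,-0.003,0.215],[-0.0043,-0.0116,0.215],[0,0,0],[0,0,0]], twist=[[-0.0193,0.0013,0.0089],[-0.0193,0.0013,0.0089],[-0.0193,0.0013,0.0089],[-0.0193,0.0013,0.0089],[-0.0193,0.0013,0.0089],[-0.0193,0.0013,0.0089],[0,0,0],[0,0,0]], jaw=[0,0,0,0,0,0,0,0])

```text
clock: 8.05
tcp_pos: [0.4434, 0.1269, 0.2824]
orientation: [2.864, -0.165, -0.026]
contact_force: [0.5, 0.4, 0.7]
grip_width: 0.0854
```

```bash
python3 - <<'E'
from h import *
np.set_printoptions(precision=4,suppress=True)
f=snap('wrist','w8');p,R,o=state();print(p,R.as_matrix().round(3),o['qvel'].round(3))
g=np.array([.436,.077,.058]); print(proj(f,g))
R=TR(-15,-5.5); z=R.as_matrix()[:,2]
plan(g-.155*z,R,5)
E
```

```text
[0.4433 0.1267 0.2825] [[ 0.993 -0.11  -0.033]
 [-0.115 -0.956 -0.268]
 [-0.002  0.27  -0.963]] [-0.001 -0.017 -0.012 -0.009  0.002 -0.    -0.007]
[279.5441 210.8265]
step mm 15.103412536086013 deg 0.2624045413657329
"dp": [[-0.0036, -0.0175, 0.1246], [-0.0037, -0.0172, 0.1246], [-0.0038, -0.0169, 0.1247], [-0.0039, -0.0166, 0.1247], [-0.0041, -0.0163, 0.1247]]
"twist": [0.0011, 0.0007, -0.0017] x 5
```

View pics/w8.png

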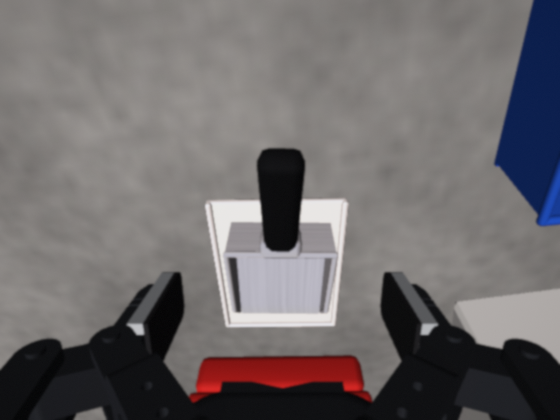

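The handle is vertical in the image from (281,150) to (282,250), so the yaw is aligned and the grip point projects at (280,211). Descending and gripping.

>>> apply_moves(dp=[[0,-0.0175,0.125],[0,-0.017,0.125],[0,-0.017,0.125],[0,-0.0165,0.125],[0,-0.0165,0.125],[0,0,0],[0,0,0],[0,0,0],[0,0,0],[0,0,0],[0,0,0],[0,0,0]], twist=[[0.001,0.0007,-0.0017],[0.001,0.0007,-0.0017],[0.001,0.0007,-0.0017],[0.001,0.0007,-0.0017],[0.001,0.0007,-0.0017],[0,0,0],[0,0,0],[0,0,0],[0,0,0],[0,0,0],[0,0,0],[0,0,0]], jaw=[0,0,0,0,0,0,255,255,255,255,255,255], grip_force=100)

```text
clock: 9.3
tcp_pos: [0.4477, 0.1167, 0.2183]
orientation: [2.886, -0.154, 0.005]
contact_force: [-0.7, -0.0, 3.2]
grip_width: 0.022
```

```bash
python3 - <<'E'
from h import *
np.set_printoptions(precision=4,suppress=True)
f=snap('wrist','w9');p,R,o=state();print(p,R.as_matrix().round(3),o['qvel'].round(3),o['contact_force'],o['grip_width'])
print('grasp pt',p+.1547*R.as_matrix()[:,2])
E
```

```text
[0.4477 0.1167 0.2182] [[ 0.994 -0.105 -0.01 ]
 [-0.104 -0.963 -0.249]
 [ 0.017  0.249 -0.968]] [ 0.     0.005 -0.    -0.     0.004 -0.006  0.002] [-3.3283  0.7109  4.5936] 0.022045452003173267
grasp pt [0.4462 0.0782 0.0684]
```

View pics/w9.png

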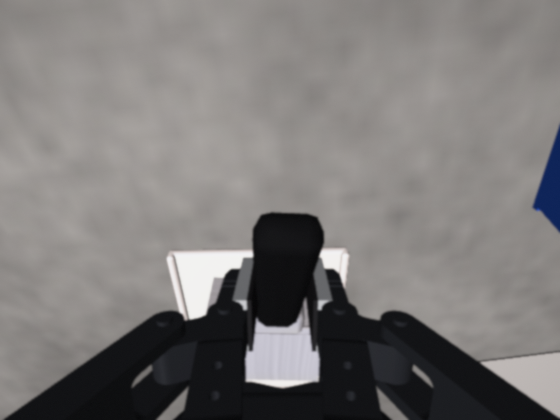

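Gripped, but the hand ended 10 mm too high and about 8 mm off in x. I'll open, look and regrasp deeper.

>>> apply_moves(dp=[[0,0,0],[0,0,0],[0,0,0],[0,0,-0.2],[0,0,-0.2],[0,0,0],[0,0,0]], twist=[[0,0,0],[0,0,0],[0,0,0],[0,0,0],[0,0,0],[0,0,0],[0,0,0]], jaw=[0,0,0,0,0,0,0])

```text
clock: 10.05
tcp_pos: [0.4496, 0.1293, 0.2658]
orientation: [2.888, -0.15, 0.009]
contact_force: [-0.0, -0.7, 0.5]
grip_width: 0.0855
```

```bash
python3 - <<'E'
from h import *
np.set_printoptions(precision=4,suppress=True)
f=snap('wrist','w10');p,R,o=state();print(p,R.as_matrix().round(3),o['qvel'].round(3))
g=np.array([.436,.077,.058]); print(proj(f,g))
a=load('w8')
E
```

```text
[0.4497 0.1294 0.2658] [[ 0.995 -0.103 -0.007]
 [-0.101 -0.964 -0.247]
 [ 0.019  0.246 -0.969]] [-0.001  0.01   0.005  0.005  0.002 -0.    -0.001]
[260.3841 239.8731]
```

View pics/w10.png

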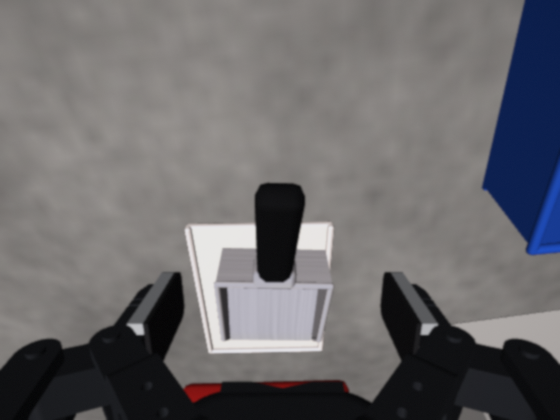

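The scoop shifted a few mm to the right on its rest, and the handle now runs from (279,185) to (275,280). Planning the regrasp from here.

```bash
python3 - <<'E'
from h import *
np.set_printoptions(precision=4,suppress=True)
f=load('w10')
c=cv2.cvtColor(f['color'],cv2.COLOR_RGB2HSV);V=c[...,2].astype(int)
m=np.zeros(V.shape,np.uint8); m[180:285,245:315]=(V<50)[180:285,245:315]
W=world(f)
for v in range(195,275,8):
    u=np.nonzero(m[v])[0]; X=W[v,int(u.mean())]; print(v,u.min(),u.max(),X, X[0]+.0*0)
g=np.array([.4405,.077,.058])
R=TR(-15,-5.5); z=R.as_matrix()[:,2]
plan(g-.155*z,R,5); print(g-.155*z)
E
```

```text
195 256 303 [0.4512 0.1196 0.0815] 0.45119339440325634
203 255 303 [0.4509 0.1176 0.0853] 0.45093986465841274
211 256 302 [0.4505 0.114  0.0863] 0.4505411414370614
219 256 300 [0.4494 0.1075 0.0831] 0.44941005562779623
227 257 298 [0.4482 0.1002 0.0792] 0.44815065347114635
235 257 297 [0.4474 0.093  0.0761] 0.44738385245978873
243 258 295 [0.446  0.0849 0.0723] 0.4459797784356151
251 257 294 [0.4444 0.0758 0.0678] 0.44441805926796357
259 258 293 [0.4434 0.0668 0.0642] 0.44341309302418486
267 258 292 [0.4422 0.0561 0.0591] 0.4422040555478234
step mm 11.923929311303036 deg 0.2721178075345413
"dp": [[-0.0086, -0.003, 0.0989], [-0.0083, -0.0032, 0.099], [-0.0079, -0.0035, 0.099], [-0.0076, -0.0038, 0.099], [-0.0072, -0.004, 0.099]]
"twist": [-0.0012, -0.0016, -0.001] x 5
[0.4443 0.1169 0.2077]
```

```bash
python3 - <<'E'
from h import *
g=np.array([.4446,.077,.057])
R=TR(-15,-8); z=R.as_matrix()[:,2]
plan(g-.155*z,R,5); print(g-.155*z)
E
```

```text
step mm 12.080554954630049 deg 0.5112108207936181
"dp": [[0.0011, -0.004, 0.1006], [0.0016, -0.0043, 0.1006], [0.0021, -0.0046, 0.1005], [0.0027, -0.0049, 0.1005], [0.0032, -0.0052, 0.1005]]
"twist": [-0.0013, -0.0027, 0.0031] x 5
[0.4501832  0.11672654 0.2067185 ]
```

>>> apply_moves(dp=[[0.001,-0.004,0.1],[0.002,-0.004,0.1],[0.002,-0.005,0.1],[0.003,-0.005,0.1],[0.003,-0.005,0.1],[0,0,0]], twist=[[-0.0013,-0.0027,0.0031],[-0.0013,-0.0027,0.0031],[-0.0013,-0.0027,0.0031],[-0.0013,-0.0027,0.0031],[-0.0013,-0.0027,0.0031],[0,0,0]], jaw=[0,0,0,0,0,0])

```text
clock: 10.7
tcp_pos: [0.4486, 0.1139, 0.1981]
orientation: [2.868, -0.206, -0.039]
contact_force: [-0.2, 0.4, 0.9]
grip_width: 0.0856
```

```bash
python3 - <<'E'
from h import *
p,R0,o=state(); print(p,o['contact_force'])
g=np.array([.4446,.077,.057])
R=TR(-15,-8); z=R.as_matrix()[:,2]
plan(g-.155*z,R,1)
E
```

```text
[0.44864387 0.11390184 0.19809656] [-0.23683243  0.37352356  0.93598393]
step mm 9.202518500644086 deg 0.6113416530724208
"dp": [[0.0087, -0.0053, -0.076]]
"twist": [0.0024, 0.0043, -0.0013] x 1
```

>>> apply_moves(dp=[[0.009,-0.005,-0.05],[0,0,0],[0,0,0]], twist=[[0.0024,0.0043,-0.0013],[0,0,0],[0,0,0]], jaw=[0,0,0])

```text
clock: 11.0
tcp_pos: [0.4503, 0.1164, 0.2041]
orientation: [2.874, -0.2, -0.026]
contact_force: [-0.5, -0.6, -0.4]
grip_width: 0.0851
```

```bash
python3 - <<'E'
from h import *
p,R0,o=state(); print(p,o['contact_force'])
g=np.array([.4446,.077,.057])
R=TR(-15,-8); z=R.as_matrix()[:,2]
plan(g-.155*z,R,1)
E
```

```text
[0.45033947 0.11640871 0.20408677] [-0.45439715 -0.64495632 -0.39226399]
step mm 2.655455951232999 deg 0.0689179409027213
"dp": [[-0.0016, 0.0033, -0.0218]]
"twist": [-0.0003, -0.0003, 0.0004] x 1
```

Close enough. Closing with a short correction.

>>> apply_moves(dp=[[-0.001,0.003,-0.015],[0,0,0],[0,0,0],[0,0,0],[0,0,0],[0,0,0],[0,0,0]], twist=[[0,0,0],[0,0,0],[0,0,0],[0,0,0],[0,0,0],[0,0,0],[0,0,0]], jaw=[0,255,255,255,255,255,255], grip_force=100)

```text
clock: 11.7
tcp_pos: [0.4504, 0.117, 0.2077]
orientation: [2.875, -0.201, -0.022]
contact_force: [-0.8, 0.6, 1.2]
grip_width: 0.0228
```

```bash
python3 - <<'E'
from h import *
f=snap('wrist','w11');p,R,o=state();print(p,R.as_matrix().round(3),o['contact_force'],o['grip_width'])
print('grasp pt',p+.1547*R.as_matrix()[:,2])
plan(p+[0,0,.06],R,4)
E
```

```text
[0.45044495 0.11702449 0.20774229] [[ 0.99  -0.134 -0.033]
 [-0.138 -0.957 -0.255]
 [ 0.003  0.257 -0.966]] [-0.19850016 -0.51928953  1.47460464] 0.02263849740116168
grasp pt [0.44538766 0.07753415 0.05825307]
step mm 14.999999999999993 deg 0.0
"dp": [[0.0004, 0.0322, -0.1208], [0.0004, 0.0322, -0.1208], [0.0004, 0.0322, -0.1208], [0.0004, 0.0322, -0.1208]]
"twist": [0.0, 0.0, 0.0] x 4
```

View pics/w11.png

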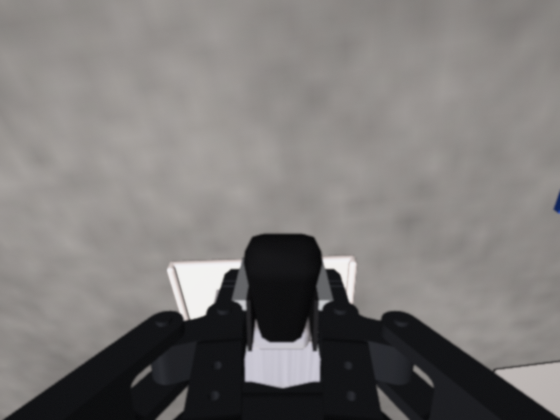

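Firm grasp: opening 22.8 mm, grasp point on the handle's centre. Next, store the tool-to-scoop transform and lift.

```bash
cat >> h.py <<'E'
import json,os
def SR(pitch,yaw=0):
    return Rn.from_euler('z',yaw,degrees=True)*Rn.from_euler('x',pitch,degrees=True)*Rn.from_matrix(np.array([[0,-1,0],[1,0,0],[0,0,1]]).T)
def rel():
    d=json.load(open('rel.json')); return np.array(d['p']),Rn.from_quat(d['q'])
def saverel(O,Rs,p,R):
    json.dump(dict(p=list(R.inv().apply(O-p)),q=list((R.inv()*Rs).as_quat())),open('rel.json','w'))
def scoop_now():
    p,R,o=state(); a,q=rel(); return p+R.apply(a),R*q
def tool_for(pt_world,local,pitch,yaw=0):
    """tool pose so that scoop-local point is at pt_world"""
    a,q=rel(); Rs=SR(pitch,yaw); O=np.array(pt_world)-Rs.apply(local); R=Rs*q.inv(); return O-R.apply(a),R
LIP=[.06,0,0]
def rep():
    O,Rs=scoop_now(); x=Rs.apply([1,0,0]); y=Rs.apply([0,1,0])
    _,_,o=state()
    print('t',round(o['clock'],2),'O',O.round(4),'lip',(O+Rs.apply(LIP)).round(4),'pitch',round(np.degrees(-np.arcsin(x[2])),1),'yaw',round(np.degrees(np.arctan2(x[0],-x[1])),1),'roll',round(np.degrees(np.arcsin(y[2])),1),'F',o['contact_force'].round(1),'w',round(o['grip_width'],4))
E
python3 - <<'E'
from h import *
p,R,o=state(); saverel(np.array([.4305,-.0233,.006]),SR(0,-8),p,R); rep()
E
```

```text
t 11.75 O [ 0.4305 -0.0233  0.006 ] lip [ 0.4221 -0.0827  0.006 ] pitch 0.0 yaw -8.0 roll 0.0 F [-0.2 -0.5  1.5] w 0.0226
```

>>> apply_moves(dp=[[0,0.016,-0.06],[0,0.032,-0.12],[0,0.032,-0.12],[0,0.032,-0.12],[0,0.032,-0.12],[0,0.032,-0.12],[0,0,0],[0,0,0]], twist=[[0,0,0],[0,0,0],[0,0,0],[0,0,0],[0,0,0],[0,0,0],[0,0,0],[0,0,0]], jaw=[255,255,255,255,255,255,255,255])

```text
clock: 12.55
tcp_pos: [0.4504, 0.1171, 0.2993]
orientation: [2.877, -0.201, -0.015]
contact_force: [-0.5, -0.3, -2.1]
grip_width: 0.0229
```

```bash
python3 - <<'E'
from h import *
np.set_printoptions(precision=4,suppress=True)
f=snap('wrist','w12');s=snap('scene','s12');rep()
c=s['color'][150:290,170:350,::-1]; cv2.imwrite('pics/s12z.png',cv2.resize(c,None,fx=4,fy=4,interpolation=cv2.INTER_CUBIC))
O,Rs=scoop_now()
for l in [(.06,.035,0),(.06,-.035,0),(-.05,.04,.038),(-.05,-.04,.038),(-.145,0,.074)]:
    print(l,proj(s,O+Rs.apply(l)),((proj(s,O+Rs.apply(l))-[170,150])*4).round())
E
```

```text
t 12.65 O [ 0.4312 -0.0228  0.0966] lip [ 0.4229 -0.0822  0.0964] pitch 0.1 yaw -8.0 roll 0.2 F [-0.1  0.2 -1.6] w 0.0226
(0.06, 0.035, 0) [224.1095 220.6765] [216. 283.]
(0.06, -0.035, 0) [207.37   211.3624] [149. 245.]
(-0.05, 0.04, 0.038) [253.6454 193.9748] [335. 176.]
(-0.05, -0.04, 0.038) [234.2738 184.8818] [257. 140.]
(-0.145, 0, 0.074) [266.0743 167.3129] [384.  69.]
```

View pics/s12z.png

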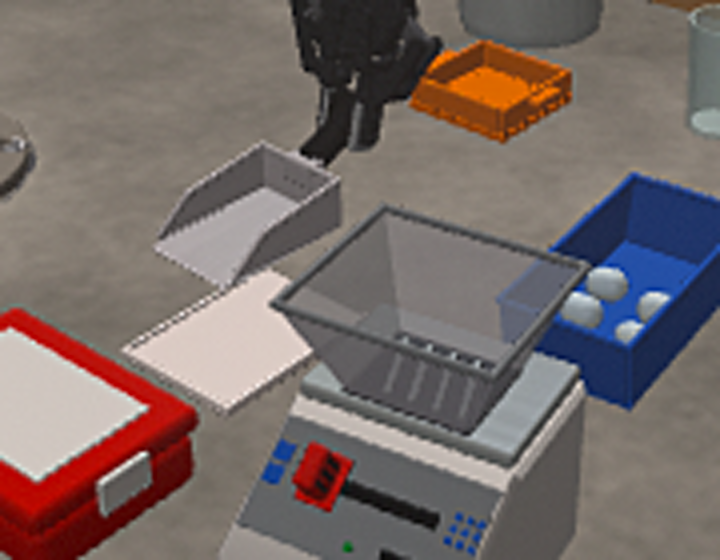

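View pics/w12.png

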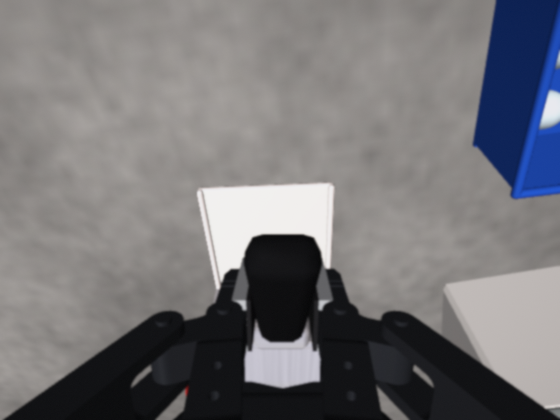

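The scene view shows the scoop held level above its rest, corners at (235,288), (155,247), (341,180) and (263,143), all within about 2 mm of my model. The selector is still at coarse. Next I plan the entry into the bin.

```bash
python3 - <<'E'
from h import *
# underside profile in scoop frame (x,z)
prof=np.concatenate([np.stack([np.linspace(.06,-.052,60),np.zeros(60)],1),np.stack([np.linspace(-.051,-.145,60),np.linspace(.030,.074,60)-.009],1)])
rim=[(.262,.268,.060)]
for L in [.197,.19,.18,.17,.16,.15,.14,.13,.12,.11,.1,.09,.08,.07]:
    for th in np.arange(0,60,1):
        a=np.radians(th); dx=.06-prof[:,0]
        y=L+dx*np.cos(a)-prof[:,1]*np.sin(a)*1 ; z=.006+dx*np.sin(a)+prof[:,1]*np.cos(a)
        k=(y>.258)&(y<.272)
        cl=(z[k].min()-.06) if k.any() else 9
        kk=(y<.262); cl2=0
        if cl>.004: print(L,th,round(cl,4)); break
P,R=tool_for([.649,.196,.16],LIP,42,.5); print(P,R.as_matrix().round(2)[:,2])
p0,R0,o=state()
mid=np.array([.5,.19,.36]); plan(mid,Rn.from_rotvec(R0.as_rotvec()),4); 
E
```

```text
0.197 44 0.0053
0.19 41 0.0058
0.18 37 0.0054
0.17 34 0.0054
0.16 29 0.0339
0.15 17 0.0068
0.14 14 0.0065
0.13 11 0.0054
0.12 9 0.0058
0.11 7 0.0065
0.1 5 0.0057
0.09 3 0.0042
0.08 2 0.0061
0.07 1 0.0068
[0.64909119 0.21092749 0.44491058] [-0.    0.46 -0.89]
step mm 26.848849101573183 deg 0.0
"dp": [[0.0823, -0.1268, -0.165], [0.0823, -0.1268, -0.165], [0.0823, -0.1268, -0.165], [0.0823, -0.1268, -0.165]]
"twist": [0.0, 0.0, 0.0] x 4
```

```bash
python3 - <<'E'
from h import *
P,R=tool_for([.649,.196,.15],LIP,42,.5); plan(P,R,12)
E
```

```text
step mm 21.54551683676446 deg 3.5566082558792327
"dp": [[0.1283, -0.0569, -0.112], [0.1289, -0.062, -0.1086], [0.1295, -0.0669, -0.1049], [0.1302, -0.0716, -0.1009], [0.1309, -0.076, -0.0966], [0.1317, -0.0801, -0.0921], [0.1326, -0.0839, -0.0873], [0.1335, -0.0874, -0.0823], [0.1345, -0.0906, -0.0771], [0.1355, -0.0935, -0.0717], [0.1365, -0.096, -0.0662], [0.1376, -0.0982, -0.0605]]
"twist": [0.029, -0.0008, -0.0059] x 12
```

>>> apply_moves(dp=[[0.128,-0.057,-0.112],[0.129,-0.062,-0.109],[0.13,-0.067,-0.105],[0.13,-0.072,-0.101],[0.131,-0.076,-0.097],[0.132,-0.08,-0.092],[0.133,-0.084,-0.087],[0.134,-0.087,-0.082],[0.135,-0.09,-0.077],[0.136,-0.094,-0.072],[0.137,-0.096,-0.066],[0.138,-0.098,-0.06],[0,0,0],[0,0,0]], twist=[[0.029,-0.001,-0.006],[0.029,-0.001,-0.006],[0.029,-0.001,-0.006],[0.029,-0.001,-0.006],[0.029,-0.001,-0.006],[0.029,-0.001,-0.006],[0.029,-0.001,-0.006],[0.029,-0.001,-0.006],[0.029,-0.001,-0.006],[0.029,-0.001,-0.006],[0.029,-0.001,-0.006],[0.029,-0.001,-0.006],[0,0,0],[0,0,0]], jaw=[255,255,255,255,255,255,255,255,255,255,255,255,255,255])

```text
clock: 14.05
tcp_pos: [0.6543, 0.2107, 0.4205]
orientation: [-2.651, -0.016, 0.049]
contact_force: [0.2, -0.5, -1.5]
grip_width: 0.0226
```

```bash
python3 - <<'E'
from h import *
rep(); f=snap('wrist','w13'); s=snap('scene','s13'); t=snap('top','t13')
c=s['color'][130:290,220:400,::-1]; cv2.imwrite('pics/s13z.png',cv2.resize(c,None,fx=4,fy=3.7,interpolation=cv2.INTER_CUBIC))
P,R=tool_for([.649,.196,.05],LIP,42,.5); plan(P,R,5)
E
```

```text
t 14.05 O [0.6449 0.2446 0.1765] lip [0.6445 0.2008 0.1355] pitch 43.0 yaw -0.6 roll -2.0 F [ 0.2 -0.5 -1.5] w 0.0226
step mm 17.269476085919088 deg 0.4594110564994954
"dp": [[-0.0036, 0.0676, 0.127], [-0.0046, 0.0671, 0.1272], [-0.0056, 0.0667, 0.1274], [-0.0065, 0.0662, 0.1276], [-0.0075, 0.0658, 0.1278]]
"twist": [-0.0017, 0.0034, -0.0004] x 5
```

View pics/s13z.png

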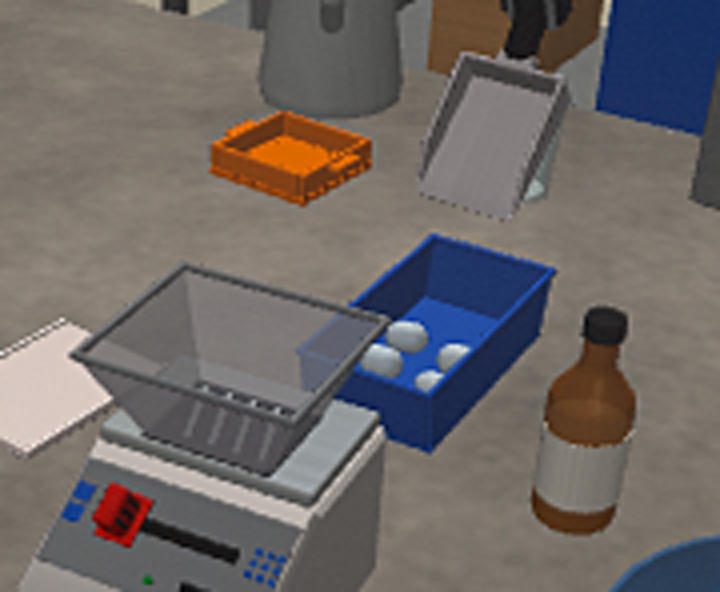

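View pics/w13.png

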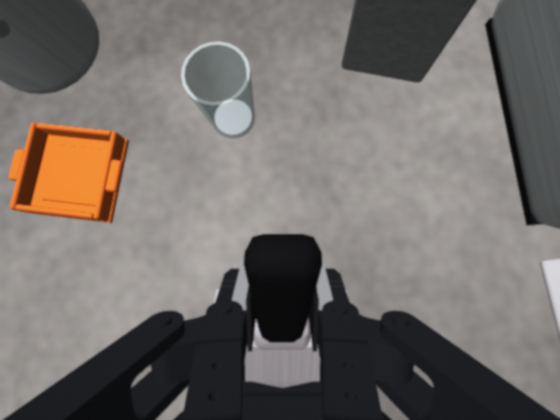

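The scene view shows the scoop nose-down above the bin, lip corners at zoomed (420,192) and (508,218), roughly over the bare end. Descending in steps.

>>> apply_moves(dp=[[-0.004,0.067,0.127],[-0.005,0.067,0.127],[-0.006,0.067,0.127],[-0.007,0.066,0.128],[0,0,0],[0,0,0]], twist=[[-0.0017,0.0034,0],[-0.0017,0.0034,0],[-0.0017,0.0034,0],[-0.0017,0.0034,0],[-0.0017,0.0034,0],[0,0,0]], jaw=[255,255,255,255,255,255])

```text
clock: 14.8
tcp_pos: [0.6459, 0.2112, 0.35]
orientation: [-2.676, -0.009, 0.0]
contact_force: [0.5, 0.3, -1.6]
grip_width: 0.0225
```

```bash
python3 - <<'E'
from h import *
np.set_printoptions(precision=4,suppress=True)
rep(); s=snap('scene','s14'); t=snap('top','t14')
O,Rs=scoop_now()
for l in [(.06,.038,0),(.06,-.038,0),(-.05,.04,.038),(-.05,-.04,.038)]: print(l,proj(s,O+Rs.apply(l)),((proj(s,O+Rs.apply(l))-[260,150])*[5.5,5.5]).round())
c=s['color'][150:255,260:390,::-1]; cv2.imwrite('pics/s14z.png',cv2.resize(c,None,fx=5.5,fy=5.5,interpolation=cv2.INTER_CUBIC))
P,R=tool_for([.649,.196,.03],LIP,43,.5); plan(P,R,3)
E
```

```text
t 14.8 O [0.6451 0.239  0.105 ] lip [0.6453 0.1941 0.0652] pitch 41.6 yaw 0.4 roll -0.1 F [ 0.5  0.3 -1.6] w 0.0225
(0.06, 0.038, 0) [343.746  209.5052] [461. 327.]
(0.06, -0.038, 0) [321.3321 202.1698] [337. 287.]
(-0.05, 0.04, 0.038) [355.9048 172.3901] [527. 123.]
(-0.05, -0.04, 0.038) [331.6929 165.718 ] [394.  86.]
step mm 11.882845062879026 deg 0.47500468226005477
"dp": [[0.0081, 0.0566, 0.0808], [0.0081, 0.0573, 0.0803], [0.008, 0.058, 0.0799]]
"twist": [0.004, 0.0001, -0.0002] x 3
```

View pics/s14z.png

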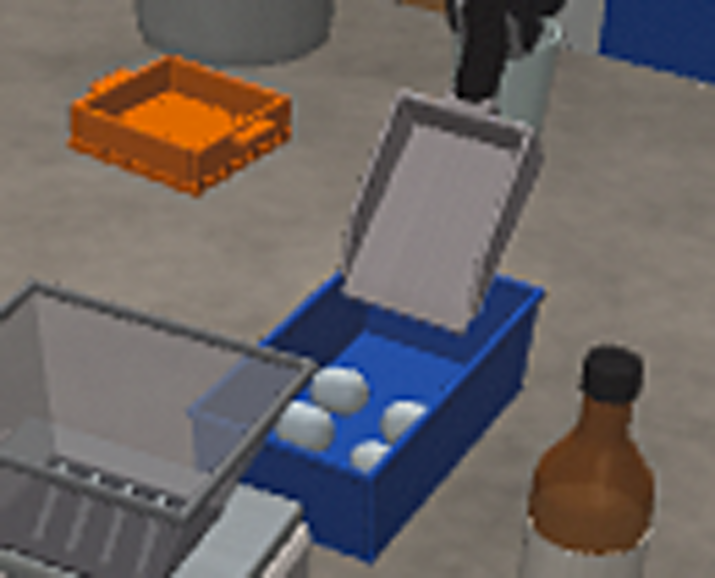

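```bash
python3 - <<'E'
from h import *
np.set_printoptions(precision=4,suppress=True)
s=load('s14');t=load('t14')
z=lambda X:((proj(s,X)-[260,150])*5.5).round()
print('bin near',z([.702,.0515,.06]),'far right',z([.6998,.268,.06]), 'far left', z([.5931,.268,.06]))
cv2.imwrite('pics/t14z.png',cv2.resize(t['color'][130:230,140:280,::-1],None,fx=5,fy=5,interpolation=cv2.INTER_CUBIC))
O,Rs=scoop_now(); zt=lambda X:((proj(t,X)-[140,130])*5).round()
print([zt(O+Rs.apply(l)) for l in [(.06,.0405,0),(.06,-.0405,0)]],zt([.702,.0515,.06]),zt([.5953,.0526,.06]))
E
```

```text
bin near [370. 475.] far right [541. 287.] far left [374. 234.]
[array([288., 174.]), array([285., 320.])] [552. 150.] [549. 341.]
```

View pics/t14z.png

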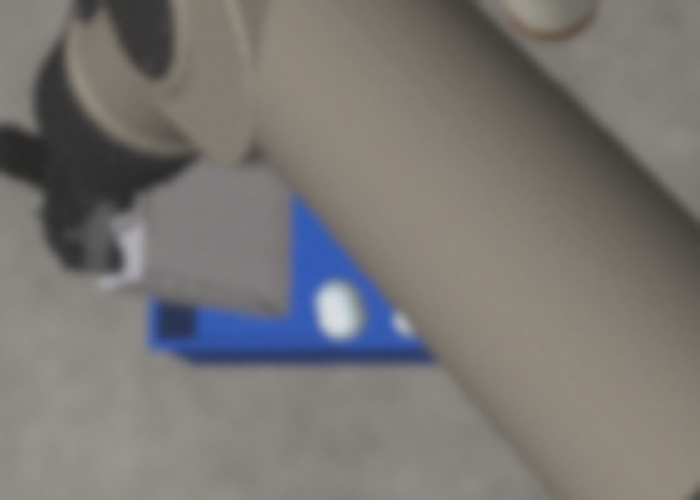

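The lip corner in the top view is at (285,315) against a predicted (285,320), so the scoop sits about 2 mm further in +x than modelled, which leaves it centred in the bin. Going down.

```bash
python3 - <<'E'
from h import *
P,R=tool_for([.6465,.197,.028],LIP,43,.5); plan(P,R,3)
E
```

```text
step mm 12.460030049608722 deg 0.47500468226005477
"dp": [[0.0012, 0.0566, 0.087], [0.0012, 0.0573, 0.0866], [0.0011, 0.058, 0.0861]]
"twist": [0.004, 0.0001, -0.0002] x 3
```

>>> apply_moves(dp=[[0.001,0.057,0.087],[0.001,0.057,0.087],[0.001,0.058,0.086],[0,0,0]], twist=[[0.004,0,0],[0.004,0,0],[0.004,0,0],[0,0,0]], jaw=[255,255,255,255])

```text
clock: 15.3
tcp_pos: [0.6472, 0.2064, 0.3117]
orientation: [-2.649, -0.009, -0.004]
contact_force: [0.2, -0.3, -2.0]
grip_width: 0.0227
```

```bash
python3 - <<'E'
from h import *
rep(); P,R=tool_for([.6465,.197,.006],LIP,43,.5); plan(P,R,3)
E
```

```text
t 15.3 O [0.6472 0.241  0.0676] lip [0.6475 0.1972 0.0266] pitch 43.1 yaw 0.5 roll 0.1 F [ 0.2 -0.3 -2. ] w 0.0227
step mm 6.873677360054415 deg 0.06495940758944427
"dp": [[-0.0019, 0.0258, 0.0511], [-0.0019, 0.0257, 0.0511], [-0.0019, 0.0257, 0.0512]]
"twist": [-0.0004, -0.0003, -0.0001] x 3
```

>>> apply_moves(dp=[[-0.002,0.026,0.051],[-0.002,0.026,0.051],[-0.002,0.026,0.045],[0,0,0]], twist=[[0,0,0],[0,0,0],[0,0,0],[0,0,0]], jaw=[255,255,255,255])

```text
clock: 15.7
tcp_pos: [0.6467, 0.2063, 0.2894]
orientation: [-2.648, -0.008, -0.002]
contact_force: [-1.0, 0.2, -1.4]
grip_width: 0.0225
```

```bash
python3 - <<'E'
from h import *
rep()
s=snap('scene','s15')
c=s['color'][150:255,260:390,::-1]; cv2.imwrite('pics/s15z.png',cv2.resize(c,None,fx=5.5,fy=5.5,interpolation=cv2.INTER_CUBIC))
E
```

```text
t 15.7 O [0.6463 0.241  0.0452] lip [0.6466 0.1972 0.0042] pitch 43.2 yaw 0.4 roll 0.0 F [-1.   0.2 -1.4] w 0.0225
```

View pics/s15z.png

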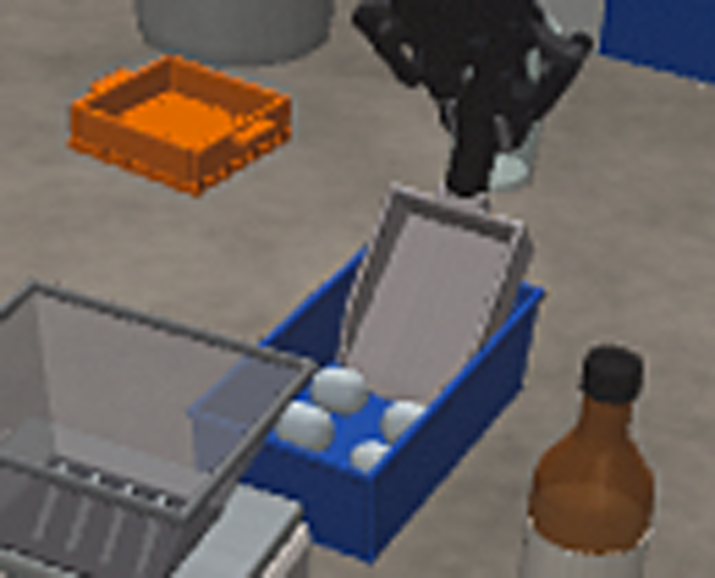

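```bash
cat >> h.py <<'E'
def chain(wps,x=.6465,yaw=.5):
    """wps: list of (L,z,pitch,nrows)"""
    p,R,_=state()
    for L,z,th,n in wps:
        P,Q=tool_for([x,L,z],LIP,th,yaw); plan(P,Q,n,p0=p,R0=R); p,R=P,Q
E
python3 - <<'E'
from h import *
chain([(.168,.005,36,3),(.155,.005,27,3)])
E
```

```text
step mm 2.3024758434678736 deg 2.3991337802452457
"dp": [[-0.0014, -0.0108, 0.0158], [-0.0013, -0.0115, 0.0153], [-0.0013, -0.0121, 0.0148]]
"twist": [-0.02, -0.0003, -0.0003] x 3
step mm 10.757251591832047 deg 3.0000000000000013
"dp": [[-0.0005, -0.0687, 0.0576], [-0.0005, -0.0716, 0.0539], [-0.0005, -0.0743, 0.0501]]
"twist": [-0.025, -0.0, -0.0001] x 3
```

>>> apply_moves(dp=[[-0.001,-0.011,0.016],[-0.001,-0.011,0.015],[-0.001,-0.012,0.015],[0,0,0]], twist=[[-0.02,0,0],[-0.02,0,0],[-0.02,0,0],[0,0,0]], jaw=[255,255,255,255])

```text
clock: 16.15
tcp_pos: [0.647, 0.2132, 0.2881]
orientation: [-2.776, -0.008, -0.007]
contact_force: [0.1, -0.3, -1.3]
grip_width: 0.0225
```

```bash
python3 - <<'E'
from h import *
rep()
chain([(.155,.005,28,3),(.142,.005,20,3)])
E
```

```text
t 16.15 O [0.6475 0.2165 0.0416] lip [0.6478 0.1679 0.0064] pitch 35.9 yaw 0.4 roll 0.2 F [ 0.1 -0.3 -1.3] w 0.0225
step mm 9.075208619416687 deg 2.6183251508686203
"dp": [[-0.0026, -0.0552, 0.0516], [-0.0025, -0.0575, 0.0491], [-0.0024, -0.0597, 0.0464]]
"twist": [-0.0218, -0.0006, -0.0004] x 3
step mm 9.352237582332704 deg 2.666666666666668
"dp": [[-0.0005, -0.0564, 0.0538], [-0.0005, -0.0588, 0.0511], [-0.0005, -0.0612, 0.0483]]
"twist": [-0.0222, -0.0, -0.0001] x 3
```

>>> apply_moves(dp=[[-0.003,-0.055,0.051],[-0.003,-0.057,0.049],[-0.002,-0.06,0.046],[-0.001,-0.056,0.054],[0,-0.059,0.051],[0,-0.061,0.048],[0,0,0]], twist=[[-0.0218,0,0],[-0.0218,0,0],[-0.0218,0,0],[-0.0222,0,0],[-0.0222,0,0],[-0.0222,0,0],[0,0,0]], jaw=[255,255,255,255,255,255,255])

```text
clock: 16.85
tcp_pos: [0.6469, 0.2644, 0.2653]
orientation: [-3.052, -0.005, -0.013]
contact_force: [-0.8, 1.1, -1.0]
grip_width: 0.0226
```

```bash
python3 - <<'E'
from h import *
rep()
s=snap('scene','s16')
c=s['color'][150:255,260:390,::-1]; cv2.imwrite('pics/s16z.png',cv2.resize(c,None,fx=5.5,fy=5.5,interpolation=cv2.INTER_CUBIC))
chain([(.125,.004,13,4),(.105,.004,9,3)])
E
```

```text
t 16.85 O [0.6481 0.2005 0.0271] lip [0.6484 0.1441 0.0066] pitch 20.1 yaw 0.3 roll 0.3 F [-0.8  1.1 -1. ] w 0.0226
step mm 5.8618003360068 deg 1.7765556449336268
"dp": [[-0.0043, -0.0228, 0.043], [-0.0042, -0.0241, 0.0423], [-0.0041, -0.0254, 0.0415], [-0.004, -0.0267, 0.0407]]
"twist": [-0.0148, -0.0007, -0.0008] x 4
step mm 3.890219005722645 deg 1.3333333333333335
"dp": [[-0.0006, 0.0087, 0.0312], [-0.0006, 0.0079, 0.0314], [-0.0006, 0.0072, 0.0316]]
"twist": [-0.0111, -0.0, -0.0] x 3
```

View pics/s16z.png

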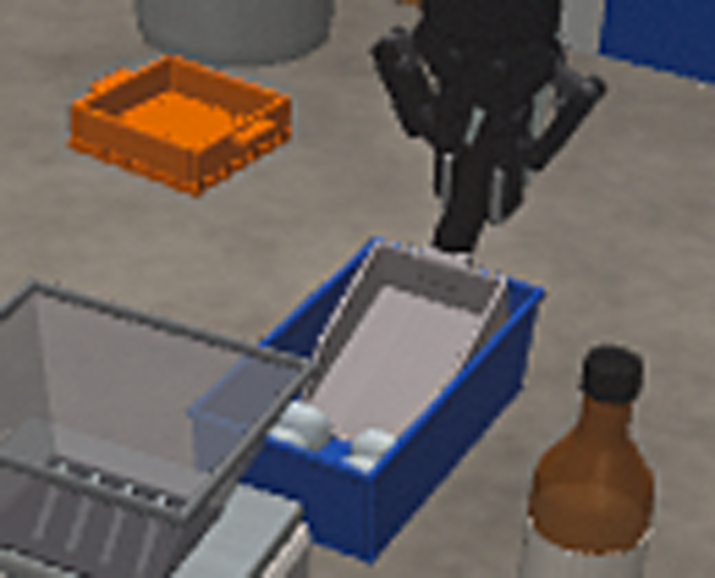

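The scoop is inside the bin and the ice is being pushed ahead of the lip towards the far end. Continuing, a touch lower.

>>> apply_moves(dp=[[-0.004,-0.022,0.048],[-0.004,-0.023,0.046],[-0.004,-0.024,0.044],[-0.004,-0.026,0.042],[0,0,0]], twist=[[-0.0148,0,0],[-0.0148,0,0],[-0.0148,0,0],[-0.0148,0,0],[0,0,0]], jaw=[255,255,255,255,255])

```text
clock: 17.4
tcp_pos: [0.6468, 0.2746, 0.244]
orientation: [3.101, -0.002, 0.017]
contact_force: [-1.4, -0.3, 1.3]
grip_width: 0.0225
```

```bash
python3 - <<'E'
from h import *
rep()
chain([(.11,.003,9,2),(.09,.003,7,3)])
E
```

```text
t 17.4 O [0.6483 0.1803 0.0162] lip [0.6483 0.1217 0.0032] pitch 12.6 yaw 0.0 roll 0.5 F [-1.4 -0.3  1.3] w 0.0225
step mm 5.402855549830546 deg 1.8372473665880893
"dp": [[-0.0071, -0.0146, 0.042], [-0.0069, -0.016, 0.0415]]
"twist": [-0.015, -0.0017, -0.0026] x 2
step mm 4.485187704265896 deg 0.6666666666666672
"dp": [[-0.0005, 0.0316, 0.02], [-0.0005, 0.0313, 0.0204], [-0.0006, 0.0311, 0.0207]]
"twist": [-0.0056, -0.0, -0.0] x 3
```

>>> apply_moves(dp=[[-0.004,-0.015,0.042],[-0.004,-0.016,0.041],[0,0.03,0.02],[0,0.03,0.02],[0,0.03,0.02],[0,0,0]], twist=[[-0.015,-0.002,-0.003],[-0.015,-0.002,-0.003],[-0.0056,0,0],[-0.0056,0,0],[-0.0056,0,0],[0,0,0]], jaw=[255,255,255,255,255,255])

```text
clock: 18.0
tcp_pos: [0.6459, 0.2695, 0.2279]
orientation: [3.0, 0.021, 0.006]
contact_force: [1.0, -0.2, 0.2]
grip_width: 0.0223
```

```bash
python3 - <<'E'
from h import *
rep()
s=snap('scene','s17')
c=s['color'][150:255,260:390,::-1]; cv2.imwrite('pics/s17z.png',cv2.resize(c,None,fx=5.5,fy=5.5,interpolation=cv2.INTER_CUBIC))
t=snap('top','t17');cv2.imwrite('pics/t17z.png',cv2.resize(t['color'][130:230,140:280,::-1],None,fx=5,fy=5,interpolation=cv2.INTER_CUBIC))
chain([(.08,.003,5,2),(.07,.003,4,3)])
E
```

```text
t 18.0 O [0.6473 0.1526 0.0108] lip [0.6482 0.0931 0.0037] pitch 6.8 yaw 0.8 roll 0.0 F [ 1.  -0.2  0.2] w 0.0223
step mm 4.4909200080453635 deg 0.9188402916217674
"dp": [[-0.0038, 0.0213, 0.0305], [-0.0037, 0.0209, 0.0309]]
"twist": [-0.0076, -0.0002, 0.0011] x 2
step mm 2.334972309772383 deg 0.3333333333333336
"dp": [[-0.0003, 0.0155, 0.0118], [-0.0003, 0.0154, 0.0119], [-0.0003, 0.0153, 0.012]]
"twist": [-0.0028, -0.0, -0.0] x 3
```

View pics/s17z.png

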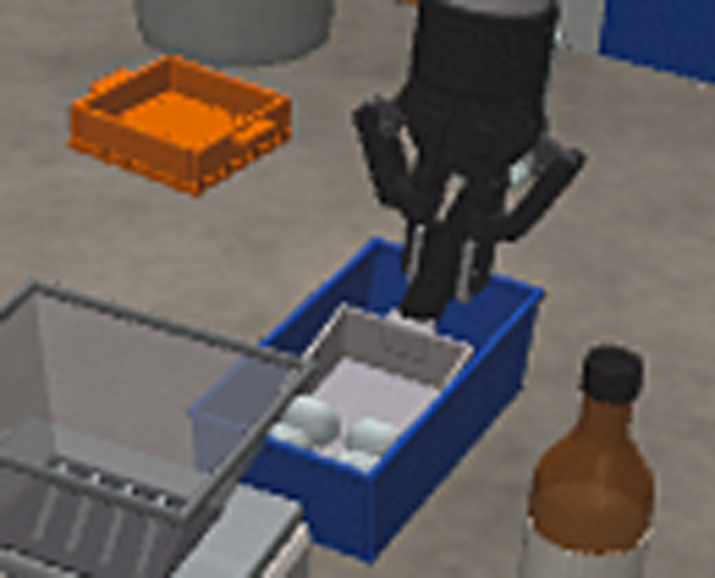

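View pics/t17z.png

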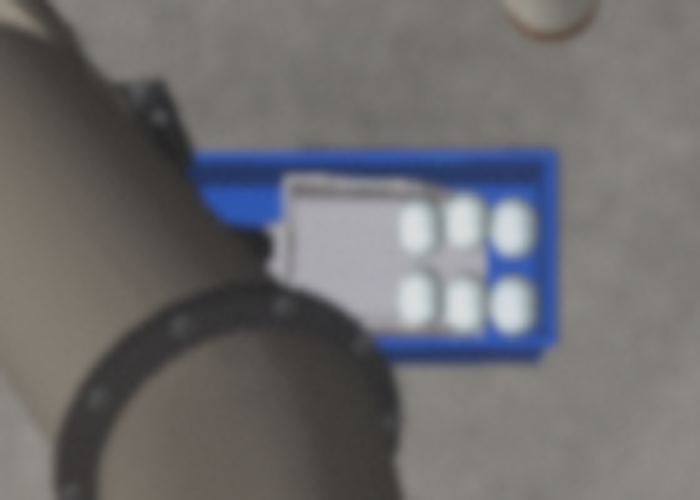

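The top view shows four pieces already in the bowl, at (418,230), (465,220), (418,300) and (463,303), and two ahead of the lip near x=512. Pushing on to the end wall.

>>> apply_moves(dp=[[-0.003,0.025,0.031],[-0.003,0.027,0.031],[0,0.027,0.012],[0,0.025,0.012],[0,0.025,0.012],[0,0,0]], twist=[[-0.0076,0,0.001],[-0.0076,0,0.001],[-0.0028,0,0],[-0.0028,0,0],[-0.0028,0,0],[0,0,0]], jaw=[255,255,255,255,255,255])

```text
clock: 18.7
tcp_pos: [0.6453, 0.2522, 0.219]
orientation: [2.95, 0.014, 0.009]
contact_force: [0.6, 2.2, 1.1]
grip_width: 0.0227
```

```bash
python3 - <<'E'
from h import *
rep()
t=snap('top','t18');cv2.imwrite('pics/t18z.png',cv2.resize(t['color'][130:230,140:280,::-1],None,fx=5,fy=5,interpolation=cv2.INTER_CUBIC))
chain([(.068,.003,3.5,2)])
E
```

```text
t 18.7 O [0.6467 0.1247 0.008 ] lip [0.6473 0.0648 0.0039] pitch 3.9 yaw 0.5 roll 0.1 F [0.6 2.2 1.1] w 0.0227
step mm 2.6774446650843937 deg 0.22307403370365225
"dp": [[-0.0011, -0.0216, 0.0057], [-0.0011, -0.0216, 0.0056]]
"twist": [-0.0018, -0.0004, 0.0001] x 2
```

View pics/t18z.png

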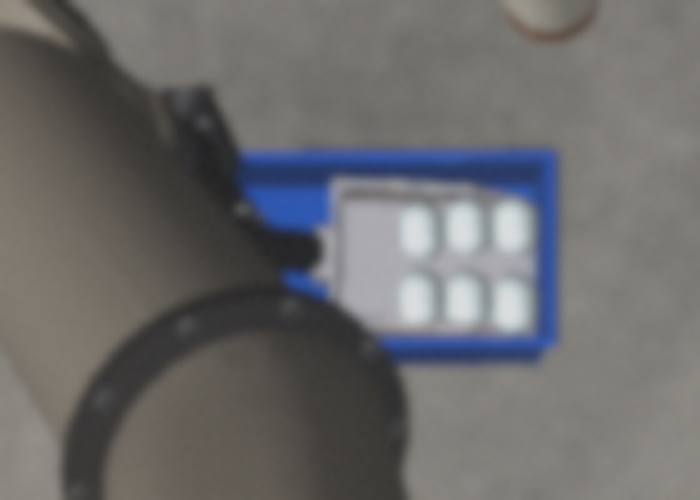

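All six pieces are in the bowl, with the lip at the end wall, at (530,260) in the zoom. Lifting while tipping slightly nose-up.

```bash
python3 - <<'E'
from h import *
O,Rs=scoop_now()
P,R=tool_for([.6467,.1265,.038],[0,0,0],-4,.5); plan(P,R,6)
P2,R2=tool_for([.6467,.1265,.11],[0,0,0],-5,.5); plan(P2,R2,5,p0=P,R0=R)
E
```

```text
step mm 5.248831563103174 deg 1.3223065751091625
"dp": [[0.0007, -0.0378, -0.022], [0.0007, -0.0373, -0.0229], [0.0007, -0.0367, -0.0237], [0.0007, -0.0362, -0.0246], [0.0007, -0.0356, -0.0254], [0.0007, -0.035, -0.0262]]
"twist": [-0.011, -0.0001, -0.0] x 6
step mm 13.867401296358679 deg 0.1999999999999989
"dp": [[0.0003, 0.0322, -0.111], [0.0003, 0.0326, -0.1109], [0.0003, 0.033, -0.1108], [0.0003, 0.0333, -0.1106], [0.0003, 0.0337, -0.1105]]
"twist": [-0.0017, -0.0, -0.0] x 5
```

>>> apply_moves(dp=[[0,0.005,-0.05],[0,-0.038,-0.022],[0,-0.037,-0.023],[0,-0.037,-0.024],[0,-0.036,-0.025],[0,-0.036,-0.025],[0,-0.035,-0.026],[0,0,0]], twist=[[0,0,0],[-0.011,0,0],[-0.011,0,0],[-0.011,0,0],[-0.011,0,0],[-0.011,0,0],[-0.011,0,0],[0,0,0]], jaw=[255,255,255,255,255,255,255,255])

```text
clock: 19.55
tcp_pos: [0.6445, 0.2845, 0.2351]
orientation: [2.796, 0.012, 0.006]
contact_force: [-0.2, 1.0, -1.8]
grip_width: 0.0223
```

```bash
python3 - <<'E'
from h import *
rep()
t=snap('top','t19');cv2.imwrite('pics/t19z.png',cv2.resize(t['color'][130:230,140:280,::-1],None,fx=5,fy=5,interpolation=cv2.INTER_CUBIC))
P2,R2=tool_for([.6467,.1265,.11],[0,0,0],-5,.5); plan(P2,R2,5)
E
```

```text
t 19.55 O [0.6455 0.1262 0.0461] lip [0.646  0.0664 0.0512] pitch -4.9 yaw 0.5 roll -0.0 F [-0.2  1.  -1.8] w 0.0223
step mm 12.7414762160477 deg 0.03322971761894843
"dp": [[0.002, 0.0338, -0.1006], [0.002, 0.0338, -0.1006], [0.002, 0.0339, -0.1006], [0.002, 0.034, -0.1006], [0.002, 0.034, -0.1006]]
"twist": [-0.0003, 0.0001, -0.0001] x 5
```

View pics/t19z.png

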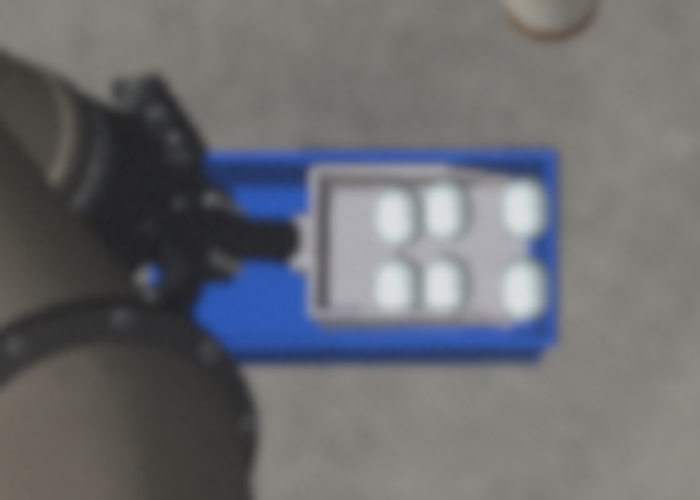

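The two front pieces, at (523,207) and (523,288), sit near the lip, possibly wedged against the wall. While still in the bin I'll draw the scoop back 25 mm and tip it a little more, so they either ride along or drop back inside.

```bash
python3 - <<'E'
from h import *
P2,R2=tool_for([.648,.150,.050],[0,0,0],-7,.5); plan(P2,R2,5)
E
```

```text
step mm 6.293858509729422 deg 0.43123735274839053
"dp": [[0.0042, -0.0502, -0.0145], [0.0042, -0.0501, -0.0149], [0.0042, -0.05, -0.0153], [0.0042, -0.0499, -0.0157], [0.0042, -0.0498, -0.016]]
"twist": [-0.0036, 0.0001, -0.0001] x 5
```

>>> apply_moves(dp=[[0.003,-0.05,-0.015],[0.003,-0.05,-0.015],[0.003,-0.05,-0.015],[0.003,-0.05,-0.015],[0.003,-0.05,-0.015],[0,0,0],[0,0,0]], twist=[[-0.0036,0,0],[-0.0036,0,0],[-0.0036,0,0],[-0.0036,0,0],[-0.0036,0,0],[0,0,0],[0,0,0]], jaw=[255,255,255,255,255,255,255])

```text
clock: 20.3
tcp_pos: [0.6464, 0.3174, 0.2321]
orientation: [2.756, 0.01, 0.005]
contact_force: [-0.2, 0.5, -1.8]
grip_width: 0.0227
```

```bash
python3 - <<'E'
from h import *
rep()
t=snap('top','t20');cv2.imwrite('pics/t20z.png',cv2.resize(t['color'][130:230,140:280,::-1],None,fx=5,fy=5,interpolation=cv2.INTER_CUBIC))
s=snap('scene','s20')
c=s['color'][150:255,260:390,::-1]; cv2.imwrite('pics/s20z.png',cv2.resize(c,None,fx=5.5,fy=5.5,interpolation=cv2.INTER_CUBIC))
E
```

```text
t 20.3 O [0.6472 0.1514 0.0498] lip [0.6476 0.0919 0.0573] pitch -7.2 yaw 0.4 roll -0.0 F [-0.2  0.5 -1.8] w 0.0227
```

View pics/t20z.png

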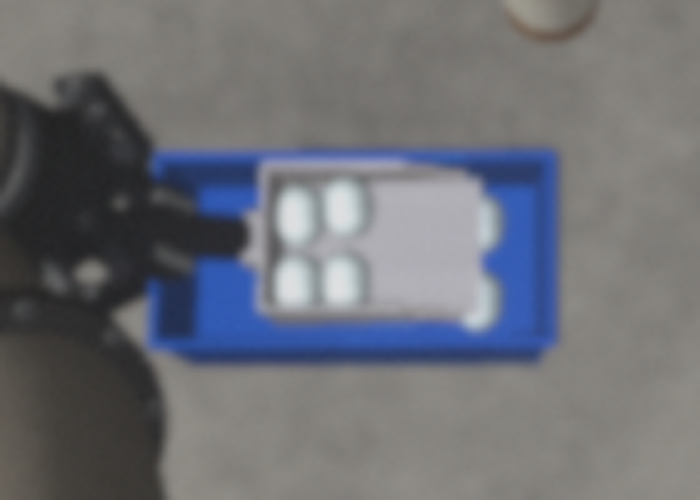

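View pics/s20z.png

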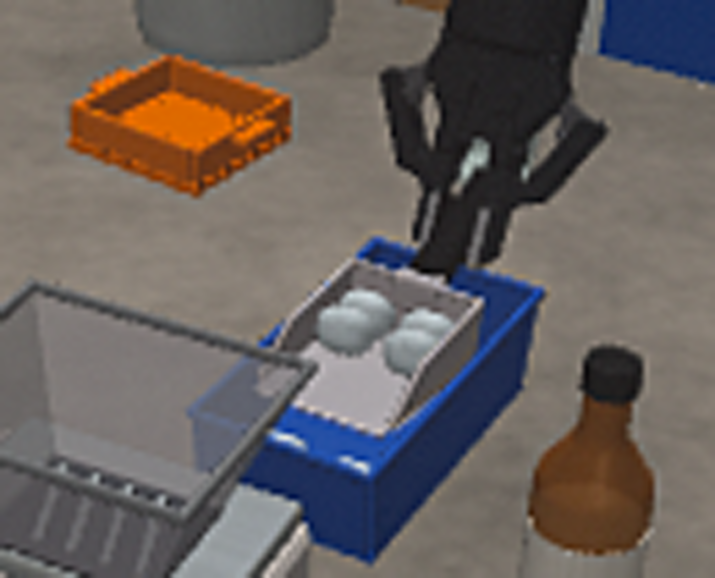

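The top and scene views show four pieces settled against the bowl's back wall and the other two dropped into the bin. I'll carry the four: lift first.

```bash
python3 - <<'E'
from h import *
P,R=tool_for([.650,.150,.265],[0,0,0],-6,1); plan(P,R,10)
P2,R2=tool_for([.662,-.075,.262],LIP,-6,3); plan(P2,R2,10,p0=P,R0=R); print(P,P2)
E
```

```text
step mm 21.86930240059685 deg 0.13475160138854542
"dp": [[0.0012, 0.0726, -0.1672], [0.0012, 0.0722, -0.1673], [0.0012, 0.0719, -0.1675], [0.0012, 0.0715, -0.1676], [0.0012, 0.0712, -0.1678], [0.0012, 0.0708, -0.1679], [0.0013, 0.0705, -0.1681], [0.0013, 0.0701, -0.1682], [0.0013, 0.0698, -0.1683], [0.0013, 0.0694, -0.1685]]
"twist": [0.001, 0.0002, -0.0005] x 10
step mm 16.589082030759933 deg 0.20000000000000007
"dp": [[0.0001, 0.1262, 0.0565], [-0.0004, 0.1262, 0.0565], [-0.0009, 0.1262, 0.0565], [-0.0013, 0.1262, 0.0565], [-0.0018, 0.1262, 0.0565], [-0.0023, 0.1262, 0.0565], [-0.0028, 0.1262, 0.0565], [-0.0033, 0.1261, 0.0565], [-0.0038, 0.1261, 0.0565], [-0.0042, 0.1261, 0.0564]]
"twist": [0.0, 0.0006, -0.0016] x 10
[0.64739332 0.31202522 0.45082182] [0.65061736 0.14642508 0.44155011]
```

>>> apply_moves(dp=[[0.001,0.036,-0.083],[0.001,0.072,-0.167],[0.001,0.072,-0.167],[0.001,0.072,-0.167],[0.001,0.071,-0.168],[0.001,0.071,-0.168],[0.001,0.071,-0.168],[0.001,0.07,-0.168],[0.001,0.07,-0.168],[0.001,0.07,-0.168],[0.001,0.035,-0.085],[0,0,0]], twist=[[0.001,0,0],[0.001,0,0],[0.001,0,0],[0.001,0,0],[0.001,0,0],[0.001,0,0],[0.001,0,0],[0.001,0,0],[0.001,0,0],[0.001,0,0],[0,0,0],[0,0,0]], jaw=[255,255,255,255,255,255,255,255,255,255,255,255])

```text
clock: 21.6
tcp_pos: [0.6463, 0.3052, 0.4829]
orientation: [2.785, -0.002, 0.023]
contact_force: [-0.7, 0.6, -3.0]
grip_width: 0.0226
```

```bash
python3 - <<'E'
from h import *
rep()
P2,R2=tool_for([.660,-.075,.262],LIP,-6,3); plan(P2,R2,10)
E
```

```text
t 21.6 O [0.6486 0.1447 0.2957] lip [0.6485 0.085  0.3015] pitch -5.5 yaw -0.1 roll 0.8 F [-0.7  0.6 -3. ] w 0.0226
step mm 16.408901250645908 deg 0.3121020853803023
"dp": [[0.0012, 0.112, 0.0785], [0.0006, 0.1119, 0.0786], [-0.0001, 0.1118, 0.0787], [-0.0007, 0.1118, 0.0788], [-0.0014, 0.1117, 0.0788], [-0.002, 0.1116, 0.0789], [-0.0027, 0.1116, 0.079], [-0.0033, 0.1115, 0.0791], [-0.004, 0.1114, 0.0792], [-0.0046, 0.1113, 0.0793]]
"twist": [-0.0004, 0.0003, -0.0026] x 10
```

>>> apply_moves(dp=[[0,0.056,0.04],[0,0.112,0.078],[0,0.112,0.079],[0,0.112,0.079],[-0.001,0.112,0.079],[-0.002,0.112,0.079],[-0.003,0.112,0.079],[-0.003,0.112,0.079],[-0.004,0.111,0.079],[-0.004,0.08,0.06],[-0.002,0.04,0.03],[0,0,0]], twist=[[-0.0004,0,-0.0026],[-0.0004,0,-0.0026],[-0.0004,0,-0.0026],[-0.0004,0,-0.0026],[-0.0004,0,-0.0026],[-0.0004,0,-0.0026],[-0.0004,0,-0.0026],[-0.0004,0,-0.0026],[-0.0004,0,-0.0026],[-0.0004,0,-0.0026],[0,0,0],[0,0,0]], jaw=[255,255,255,255,255,255,255,255,255,255,255,255])

```text
clock: 22.8
tcp_pos: [0.6476, 0.1342, 0.4345]
orientation: [2.769, 0.075, -0.005]
contact_force: [-0.0, -0.1, -2.8]
grip_width: 0.0228
```

```bash
python3 - <<'E'
from h import *
rep()
s=snap('scene','s21')
c=s['color'][110:290,200:390,::-1]; cv2.imwrite('pics/s21z.png',cv2.resize(c,None,fx=4,fy=3.3,interpolation=cv2.INTER_CUBIC))
t=snap('top','t21');cv2.imwrite('pics/t21z.png',cv2.resize(t['color'][110:230,180:390,::-1],None,fx=3.8,fy=3.8,interpolation=cv2.INTER_CUBIC))
P2,R2=tool_for([.662,-.105,.225],LIP,-4,4); plan(P2,R2,4)
E
```

```text
t 22.8 O [ 0.6526 -0.029   0.2498] lip [ 0.6557 -0.0885  0.2564] pitch -6.4 yaw 3.0 roll -0.9 F [-0.  -0.1 -2.8] w 0.0228
step mm 8.612740300022299 deg 0.6659078586126015
"dp": [[-0.0029, 0.0332, 0.0636], [-0.0033, 0.0338, 0.0632], [-0.0038, 0.0344, 0.0629], [-0.0042, 0.035, 0.0625]]
"twist": [0.0048, 0.0025, -0.0013] x 4
```

View pics/s21z.png

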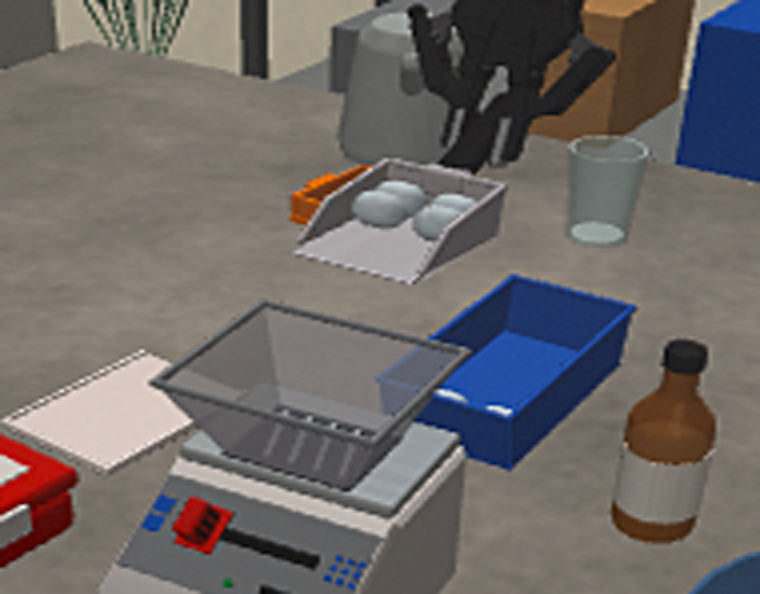

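View pics/t21z.png

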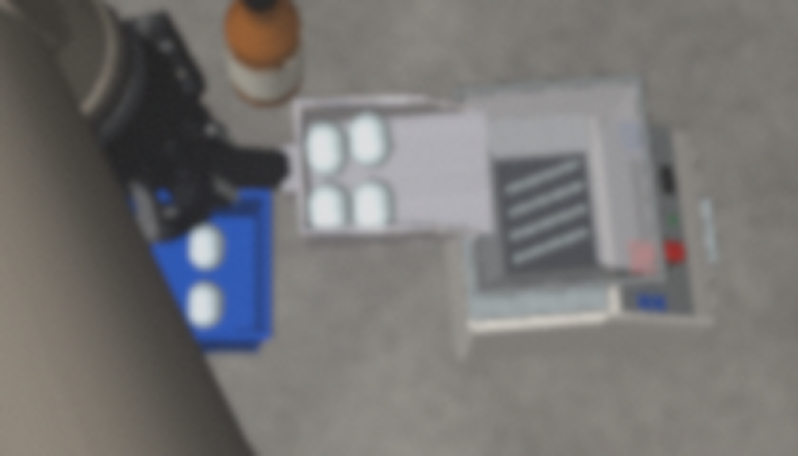

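Four pieces are in the scoop above the hopper's rear edge, and two are left in the bin at (205,247) and (205,305). Moving the lip inside the mouth.

>>> apply_moves(dp=[[-0.003,0.033,0.064],[-0.003,0.034,0.063],[-0.003,0.034,0.063],[-0.003,0.035,0.06],[0,0,0]], twist=[[0.004,0.002,-0.001],[0.004,0.002,-0.001],[0.004,0.002,-0.001],[0.004,0.002,-0.001],[0,0,0]], jaw=[255,255,255,255,255])

```text
clock: 23.4
tcp_pos: [0.6472, 0.1105, 0.4103]
orientation: [2.808, 0.101, 0.019]
contact_force: [-1.1, 0.6, -2.2]
grip_width: 0.0229
```

```bash
python3 - <<'E'
from h import *
rep()
chain([(-.108,.214,8,3),(-.108,.210,26,4),(-.108,.205,48,5)],x=.662,yaw=4)
E
```

```text
t 23.4 O [ 0.6577 -0.045   0.2193] lip [ 0.662  -0.1047  0.2236] pitch -4.1 yaw 4.1 roll -0.1 F [-1.1  0.6 -2.2] w 0.0229
step mm 18.96609551604892 deg 4.042795352661781
"dp": [[-0.0009, 0.1529, -0.0401], [-0.0007, 0.1497, -0.0507], [-0.0006, 0.1457, -0.0612]]
"twist": [0.0337, 0.0002, 0.0004] x 3
step mm 21.863858556781413 deg 4.500000000000001
"dp": [[0.0002, 0.1725, -0.0586], [0.0002, 0.1674, -0.072], [0.0003, 0.1612, -0.0849], [0.0003, 0.1541, -0.0973]]
"twist": [0.0375, 0.0, 0.0001] x 4
step mm 21.65871687033302 deg 4.4
"dp": [[0.0002, 0.1731, -0.0512], [0.0002, 0.1687, -0.0643], [0.0002, 0.1632, -0.077], [0.0003, 0.1568, -0.0893], [0.0003, 0.1495, -0.1011]]
"twist": [0.0367, 0.0, 0.0001] x 5
```

>>> apply_moves(dp=[[0,0.153,-0.04],[0,0.15,-0.05],[0,0.146,-0.061],[0,0.172,-0.059],[0,0.167,-0.072],[0,0.161,-0.085],[0,0.154,-0.097],[0,0,0]], twist=[[0.0337,0,0],[0.0337,0,0],[0.0337,0,0],[0.0375,0,0],[0.0375,0,0],[0.0375,0,0],[0.0375,0,0],[0,0,0]], jaw=[255,255,255,255,255,255,255,255])

```text
clock: 24.2
tcp_pos: [0.6566, -0.0193, 0.4801]
orientation: [-2.928, -0.113, 0.01]
contact_force: [0.6, -1.3, -2.7]
grip_width: 0.0226
```

```bash
python3 - <<'E'
from h import *
rep()
s=snap('scene','s22')
c=s['color'][110:290,200:390,::-1]; cv2.imwrite('pics/s22z.png',cv2.resize(c,None,fx=4,fy=3.3,interpolation=cv2.INTER_CUBIC))
chain([(-.108,.206,50,5)],x=.662,yaw=4)
E
```

```text
t 24.2 O [ 0.6586 -0.0538  0.236 ] lip [ 0.6626 -0.107   0.2087] pitch 27.1 yaw 4.4 roll -0.1 F [ 0.6 -1.3 -2.7] w 0.0226
step mm 23.34407434961246 deg 4.597073059380519
"dp": [[-0.0026, 0.1856, -0.0581], [-0.0022, 0.1804, -0.0728], [-0.0017, 0.174, -0.0871], [-0.0012, 0.1664, -0.1007], [-0.0008, 0.1578, -0.1137]]
"twist": [0.0383, 0.0007, 0.0009] x 5
```

View pics/s22z.png

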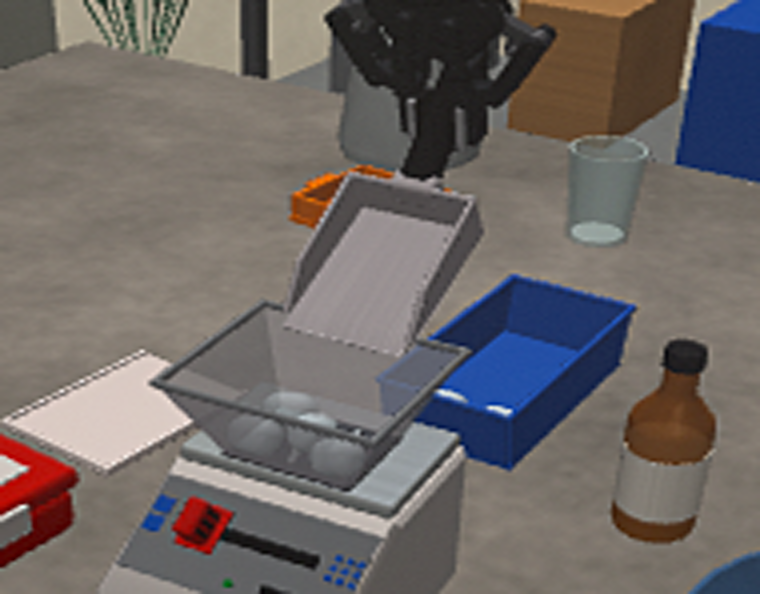

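All four pieces lie in the hopper around (300,440), and the scoop is empty. Lifting out and returning the scoop to the rest.

```bash
python3 - <<'E'
from h import *
p,R,_=state()
plan(p+[0,.0,.06],R,3); p1=p+[0,0,.06]
P2,R2=tool_for([.56,.02,.25],[0,0,0],8,0); plan(P2,R2,8,p0=p1,R0=R)
P3,R3=tool_for([.426,-.0184,.11],[0,0,0],0,-5.5); plan(P3,R3,8,p0=P2,R0=R2)
E
```

```text
step mm 20.000000000000018 deg 0.0
"dp": [[-0.0, -0.035, -0.163], [-0.0, -0.035, -0.163], [-0.0, -0.035, -0.163]]
"twist": [0.0, 0.0, 0.0] x 3
step mm 23.832926056714072 deg 2.4450812016108374
"dp": [[-0.0874, -0.1439, 0.1054], [-0.0889, -0.1472, 0.0993], [-0.0905, -0.1503, 0.0931], [-0.0921, -0.1532, 0.0867], [-0.0937, -0.1557, 0.0802], [-0.0953, -0.158, 0.0736], [-0.0969, -0.1599, 0.0669], [-0.0986, -0.1616, 0.0602]]
"twist": [-0.0198, 0.0004, 0.0047] x 8
step mm 24.83745193644695 deg 1.213213910563396
"dp": [[-0.126, -0.0098, 0.164], [-0.1257, -0.0112, 0.1641], [-0.1255, -0.0126, 0.1641], [-0.1253, -0.014, 0.1642], [-0.1251, -0.0154, 0.1642], [-0.1249, -0.0168, 0.1642], [-0.1247, -0.0182, 0.1642], [-0.1245, -0.0196, 0.1641]]
"twist": [-0.0083, -0.0011, 0.0056] x 8
```

>>> apply_moves(dp=[[0,-0.035,-0.163],[0,-0.035,-0.163],[0,-0.035,-0.163],[-0.087,-0.144,0.105],[-0.089,-0.147,0.099],[-0.09,-0.15,0.093],[-0.092,-0.153,0.087],[-0.094,-0.156,0.08],[-0.095,-0.158,0.074],[-0.097,-0.16,0.067],[-0.099,-0.162,0.06],[0,0,0]], twist=[[0,0,0],[0,0,0],[0,0,0],[-0.02,0,0.005],[-0.02,0,0.005],[-0.02,0,0.005],[-0.02,0,0.005],[-0.02,0,0.005],[-0.02,0,0.005],[-0.02,0,0.005],[-0.02,0,0.005],[0,0,0]], jaw=[255,255,255,255,255,255,255,255,255,255,255,255])

```text
clock: 25.45
tcp_pos: [0.547, 0.1617, 0.4606]
orientation: [2.986, 0.043, -0.002]
contact_force: [0.2, 0.5, -1.4]
grip_width: 0.0226
```

```bash
python3 - <<'E'
from h import *
rep()
P3,R3=tool_for([.424,-.0184,.09],[0,0,0],0,-5.5); plan(P3,R3,9)
s=snap('scene','s23')
c=s['color'][110:290,180:390,::-1]; cv2.imwrite('pics/s23z.png',cv2.resize(c,None,fx=3.7,fy=3.3,interpolation=cv2.INTER_CUBIC))
E
```

```text
t 25.45 O [0.5487 0.0419 0.2451] lip [ 0.5503 -0.0177  0.2388] pitch 6.0 yaw 1.6 roll -0.4 F [ 0.2  0.5 -1.4] w 0.0226
step mm 22.756457693715426 deg 1.035520866435803
"dp": [[-0.1015, 0.0086, 0.16], [-0.101, 0.0081, 0.1603], [-0.1006, 0.0076, 0.1606], [-0.1002, 0.0071, 0.1609], [-0.0997, 0.0066, 0.1612], [-0.0993, 0.0061, 0.1614], [-0.0989, 0.0056, 0.1617], [-0.0985, 0.005, 0.162], [-0.0981, 0.0045, 0.1623]]
"twist": [-0.0056, -0.001, 0.0065] x 9
```

View pics/s23z.png

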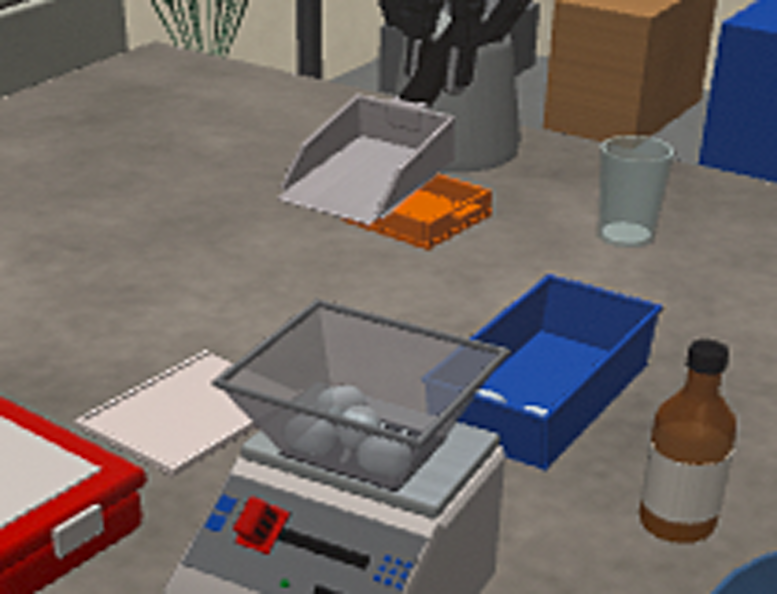

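>>> apply_moves(dp=[[-0.1,0.009,0.16],[-0.1,0.008,0.16],[-0.1,0.008,0.16],[-0.1,0.007,0.16],[-0.1,0.007,0.16],[-0.1,0.006,0.16],[-0.1,0.006,0.16],[-0.098,0.005,0.14],[-0.05,0,0.07],[0,0,0]], twist=[[-0.0056,-0.001,0.0065],[-0.0056,-0.001,0.0065],[-0.0056,-0.001,0.0065],[-0.0056,-0.001,0.0065],[-0.0056,-0.001,0.0065],[-0.0056,-0.001,0.0065],[-0.0056,-0.001,0.0065],[-0.0056,-0.001,0.0065],[-0.0056,-0.001,0.0065],[0,0,0]], jaw=[255,255,255,255,255,255,255,255,255,255])

```text
clock: 26.5
tcp_pos: [0.4456, 0.1253, 0.3031]
orientation: [2.876, -0.137, 0.013]
contact_force: [-0.5, 0.3, -0.6]
grip_width: 0.0225
```

```bash
python3 - <<'E'
from h import *
rep()
P,R=tool_for([.4215,-.0195,.035],[0,0,0],0,-5.5); plan(P,R,5)
E
```

```text
t 26.5 O [ 0.4359 -0.0165  0.1016] lip [ 0.4303 -0.0762  0.1017] pitch -0.1 yaw -5.3 roll 1.1 F [-0.5  0.3 -0.6] w 0.0225
step mm 13.451367679171113 deg 0.21424885506757865
"dp": [[-0.019, -0.0211, 0.1085], [-0.0186, -0.021, 0.1085], [-0.0181, -0.021, 0.1086], [-0.0177, -0.021, 0.1087], [-0.0173, -0.021, 0.1087]]
"twist": [0.0001, -0.0018, -0.0002] x 5
```

>>> apply_moves(dp=[[-0.019,-0.021,0.108],[-0.019,-0.021,0.108],[-0.019,-0.021,0.108],[-0.018,-0.021,0.1],[-0.018,-0.018,0.06],[0,0,0]], twist=[[0,-0.002,0],[0,-0.002,0],[0,-0.002,0],[0,-0.002,0],[0,-0.002,0],[0,0,0]], jaw=[255,255,255,255,255,255])

```text
clock: 27.1
tcp_pos: [0.4367, 0.1237, 0.2396]
orientation: [2.88, -0.141, -0.013]
contact_force: [0.6, -0.2, -1.4]
grip_width: 0.0225
```

```bash
python3 - <<'E'
from h import *
rep()
P,R=tool_for([.4215,-.0195,.007],[0,0,0],0,-5.5); plan(P,R,4)
s=snap('scene','s24')
c=s['color'][170:290,170:310,::-1]; cv2.imwrite('pics/s24z.png',cv2.resize(c,None,fx=5,fy=5,interpolation=cv2.INTER_CUBIC))
E
```

```text
t 27.1 O [ 0.4227 -0.017   0.0377] lip [ 0.4169 -0.0767  0.0376] pitch 0.1 yaw -5.6 roll 0.0 F [ 0.6 -0.2 -1.4] w 0.0225
step mm 7.752330621425976 deg 0.03657353427703146
"dp": [[-0.0028, -0.0119, 0.0634], [-0.0028, -0.0119, 0.0634], [-0.0028, -0.012, 0.0634], [-0.0027, -0.012, 0.0634]]
"twist": [-0.0002, 0.0, -0.0002] x 4
```

View pics/s24z.png

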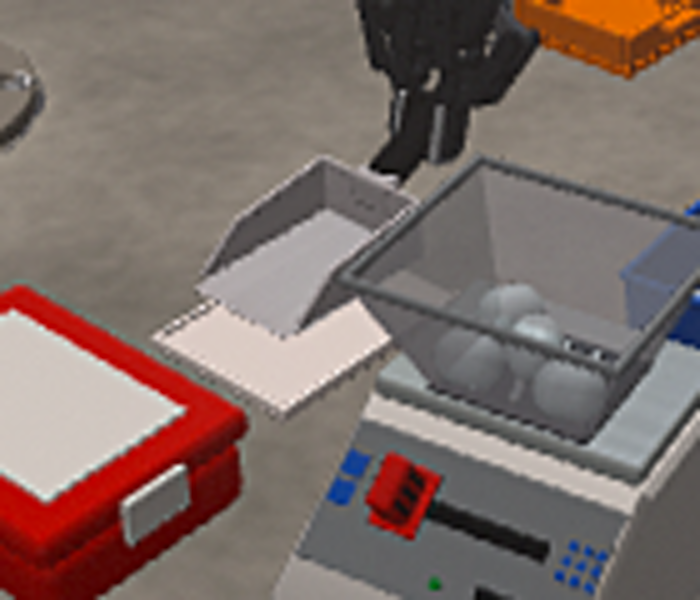

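The scoop is level and aligned just above the rest, lip at (240,300) in the zoom. Lowering slowly.

>>> apply_moves(dp=[[-0.003,-0.012,0.063],[-0.003,-0.012,0.063],[-0.003,-0.012,0.063],[-0.003,-0.012,0.05],[0,0,0]], twist=[[0,0,0],[0,0,0],[0,0,0],[0,0,0],[0,0,0]], jaw=[255,255,255,255,255])

```text
clock: 27.65
tcp_pos: [0.4362, 0.1223, 0.2093]
orientation: [2.881, -0.141, -0.009]
contact_force: [-0.5, 0.4, -0.7]
grip_width: 0.0228
```

```bash
python3 - <<'E'
from h import *
rep()
s=snap('scene','s25')
c=s['color'][170:290,170:310,::-1]; cv2.imwrite('pics/s25z.png',cv2.resize(c,None,fx=5,fy=5,interpolation=cv2.INTER_CUBIC))
E
```

```text
t 27.65 O [ 0.4229 -0.0182  0.0071] lip [ 0.4171 -0.0779  0.0069] pitch 0.2 yaw -5.6 roll 0.2 F [-0.5  0.4 -0.7] w 0.0228
```

View pics/s25z.png

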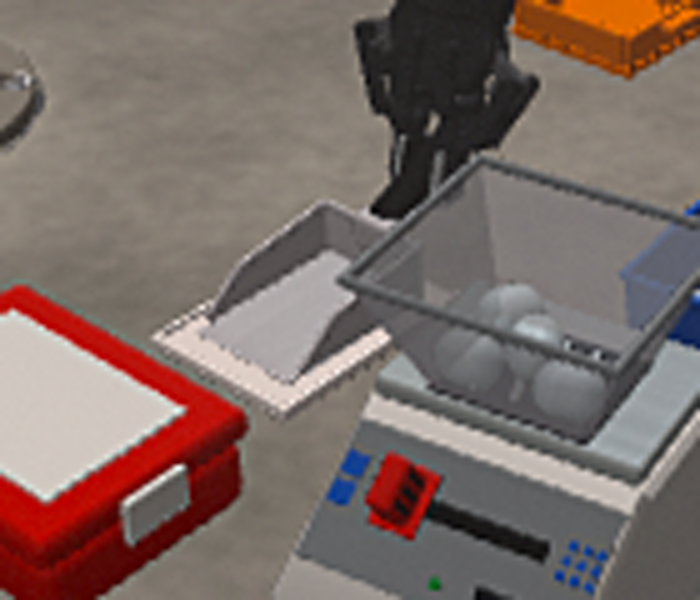

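The scoop sits inside the rest's rims. Touch down 1 to 2 mm more, release and back off along the tool axis.

>>> apply_moves(dp=[[0,0,0.015],[0,0,0],[0,0,0],[0,0,0],[0,0,0],[0,0,0],[0,0,0],[0,-0.02,-0.1],[0,-0.04,-0.2],[0,-0.04,-0.3],[0,-0.04,-0.3],[0,0,0],[0,0,0]], twist=[[0,0,0],[0,0,0],[0,0,0],[0,0,0],[0,0,0],[0,0,0],[0,0,0],[0,0,0],[0,0,0],[0,0,0],[0,0,0],[0,0,0],[0,0,0]], jaw=[255,255,180,120,60,0,0,0,0,0,0,0,0])

```text
clock: 29.0
tcp_pos: [0.4398, 0.1689, 0.316]
orientation: [2.883, -0.14, -0.007]
contact_force: [-0.3, -0.2, -0.7]
grip_width: 0.0851
```

```bash
python3 - <<'E'
from h import *
np.set_printoptions(precision=4,suppress=True)
p,R,o=state();print(p,o['clock'],o['contact_force'],o['grip_width'])
f=snap('wrist','w26');s=snap('scene','s26');t=snap('top','t26')
c=s['color'][150:300,170:360,::-1]; cv2.imwrite('pics/s26z.png',cv2.resize(c,None,fx=4,fy=4,interpolation=cv2.INTER_CUBIC))
cv2.imwrite('pics/t26z.png',cv2.resize(t['color'][110:310,150:390,::-1],None,fx=3,fy=3,interpolation=cv2.INTER_CUBIC))
E
```

```text
[0.4398 0.1689 0.316 ] 29.0 [-0.3405 -0.1593 -0.6995] 0.0850540471059856
```

View pics/s26z.png

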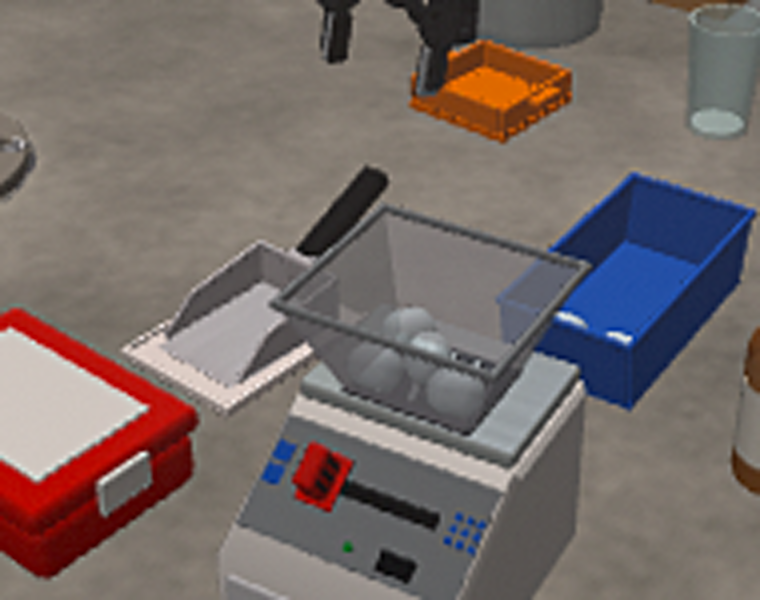

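View pics/t26z.png

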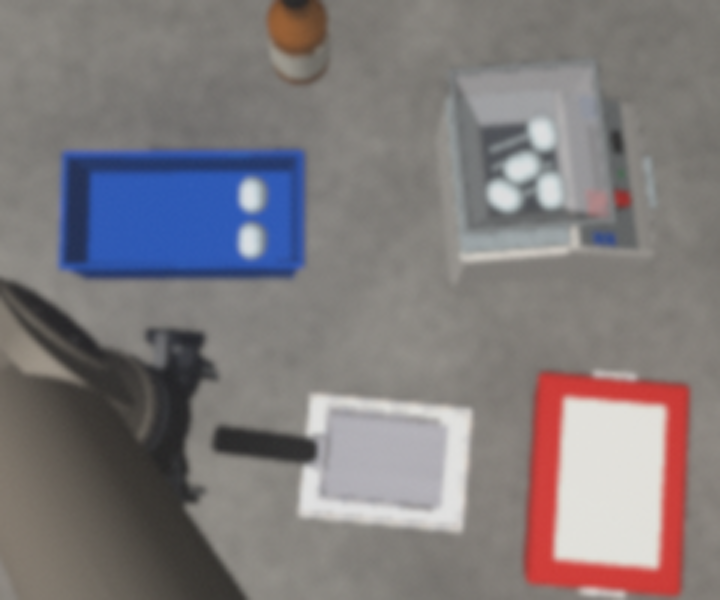

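View pics/w26.png

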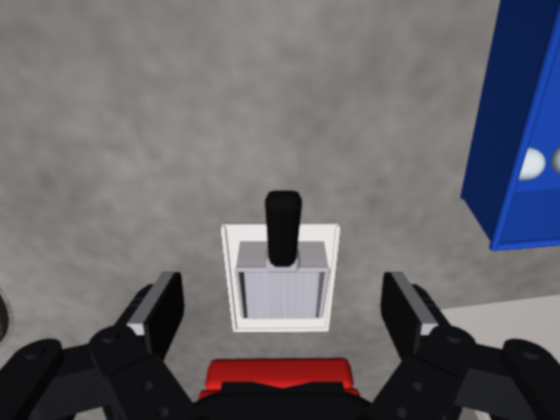

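Everything is in place: four pieces in the hopper, two in the bin at (252,195) and (252,240), the scoop level and centred on the rest, and the selector at the coarse end. Handing in.

```bash
python3 -c "
from bench import r
o=r.get_obs();print(o['clock'],abs(o['qvel']).max());r.hand_in()"
```

```text
29.15 0.011966087369706509
the job is handed in; nothing more can be done
```

I slid the red selector to its coarse stop, scooped four pieces of ice into the hopper, and put the scoop back on its rest. I handed in at about 29 s of the 72 s allowed.

- **Selector:** it moved about 51 mm and stopped at the left end of its slot, resisting with about 27 N. It measures within 1–2 mm of the expected coarse stop and was still at the coarse end in the last pictures. I have no direct reading of its travel.
- **Ice:** I got all six pieces onto the scoop. The two nearest the lip fell back into the bin while I was still over it. The final pictures show four pieces in the hopper and two in the bin. The fingers only held the scoop's handle and the selector grip.
- **Scoop:** it lies level inside the rest's rims, about 3 mm from the rest's centre by my model. I let go and backed the gripper clear.
- **Bystanders:** the lunchbox, mould, tumbler and bottle look unmoved in the pictures. I did not check the tongs and straw holder again at the end, but the arm did not go near them after the first move.

- **First scoop grasp:** it was about 10 mm too high and shifted the scoop a few mm on its rest, so I opened the gripper, measured again and regrasped.
- **Scoop position:** the top camera put the scoop about 2 mm further in +x than my model, and the scene camera put it up to 5 mm further. I used 2 mm.

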